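# Fit a parting tool in its holder and counter-hold the clamp bolt

## Robot

A 6-joint arm with a two-finger parallel gripper is mounted at the origin on the work surface. World frame = base frame: x ahead of the robot, y to its left, z up, the work surface at z = 0. Lengths are in m, angles in degrees, forces in N, time in s.
With the tool pointing down it reaches from about 0.375 to 0.9 m from the base axis. Payload 3.1 kg.
Tool frame: the origin (TCP) lies where the fingers leave the gripper's body, on its centre line; the fingertips stand 70 mm ahead of it and the grasp point (between the pads) lies 51 mm ahead of it; z points along the fingers, x is the direction in which the jaws open and shut, and the axes are right-handed (so a half turn about z gives the same grasp; the last joint's range is limited). The gripper opens to 87 mm and grips with 3 to 60 N. Pads are 19 mm wide; open, the fingers measure 117 mm over their backs; the gripper's body (75 mm by 190 mm) begins 51 mm behind the grasp point.
Start: joints at [53.199, 30.224, 82.088, -0, 67.689, -10.227], TCP at [0.28, 0.559, 0.292] pointing down, gripper open.
Joint ranges: [-176.69, 176.69], [-43.24, 126.21], [12.49, 139.97], [-82, 262], [0, 151.66], [-163.58, 163.58]. Speed limits (degrees/s): [159.86, 159.86, 180, 180, 180, 180].

## Interface

Orientations are given as a 3x3 rotation matrix whose columns are the frame's x, y, z axes.
In Python, from rig import bot, capture, recognise, place_of gives the robot as it stands.
- The arm moves only by the tool send_rows, never from a script. Its argument "motion" is a list of rows, each a list of 2 entries, a list of its own where there are three numbers: the shift along the tool's x, y, z in mm, then the turn about the tool's z in rad. A call has exactly 5 rows; each row shifts and turns the pose as measured when the row begins, along the tool's axes as they then stand; what a row does not reach is not made up. A row lasts 1/12 s, in which the tool goes at most 41.7 mm and 7.16 degrees, less where a joint would pass 70% of its speed; a pose out of reach is approached as far as the arm can. A call with a gripper value outside its range is refused whole. "gripper" is the closure, from 0 (fully open) to 1 (shut), set as the call begins (left out, the last holds). The fingers move at their own pace and stop on an object; the grip force is fixed at half the most. Time passes only in rows, so rows that do not move let the fingers close, or fill a call up. It gives the time, the measured TCP pose, the force and the opening at its end, in the units of the state.
- bot.read_state(): the state, without advancing time (a new reading comes with each control period).
- capture(name): name is "side" or "top" or "wrist"; returns a dict with "image" (400x640x3 uint8, blue, green, red), "fx", "fy", "cx", "cy" (pixels), "rvec" (rotation vector, rad) and "tvec" (3), from world to camera coordinates, as OpenCV has them. Camera axes: x right, y down, z forward; pixel columns grow to the right and rows downward; lengths in m; the calibration is good to about 2 mm. The wrist camera is an equidistant fisheye: a pixel r from the principal point sees the ray r / f radians off the axis. A picture is of the moment at which its call begins. There is no depth.
- bot.hand_in(): hands the job in, once; it reports no verdict.
Trained networks look in the newest picture that a camera, given by its name, has taken for a name from the list of things; names that differ only in an ending like _2 or _b are one class to them, and where a whole thing is asked for, a point or a joint stands for the part that bears it (a point fixed in the world has none). Each returns a list of dicts, best first, with "p" (0 to 1); they miss things now and then, are a little off and sometimes report something else, mostly with a low value. They report only what shows in the picture. A call takes as long as a camera call. They do not tell look-alikes from the thing itself.
- recognise(camera, target): "xy" ([column, row] in pixels, amid what is visible of it).
- place_of(camera, target): "xy" ([column, row] in pixels: a listed point, or the origin of a listed thing).
The state is a dict: "time_s": time; "joint_positions": joint angles; "qvel": joint speeds; "tau": joint torques, N m; "position": TCP position; "tcp_rot": TCP orientation; "force": force on the tool from outside, world axes, zero at the start; "moment": the same for the moment, N m; "opening": opening from 0.0 (shut) to 1.0 (fully open).
Only numpy, scipy, OpenCV 4.12 (cv2) and the standard library are available. Lean on these libraries where they do the work, as an engineer would, in place of code of your own. Each camera call takes 0.05 s, during which the arm holds its last target.

## Task

Take the parting tool (the dark one with the thin blade nose) from the wooden rack and fit it upright in the slot of the bracket, down on the ledge, with its tail back against the end stop and its nose sticking out of the open end, and let go of it. Then reach down into the gap between the bracket and the green chip guard, grip the clamp bolt's hex head firmly across its two upright flats without turning it, and finish while still holding it, so that a colleague can tighten the nut. Leave the other tools and the oil can as they are.

Things in the scene. Friction and masses are not known exactly. Their poses are not given: they have to be found in the camera images.
- holder: tool holder on a grey steel plate, fixed. Origin on the bench; x along the bolt from head to nut, y along the slot to its open end, z up. In mm: plate x -67 to 95, y -90 to 90, top z 24; dark bracket upright x 0 to 16, y -50 to 50, top z 93; steel clamp plate x 29 to 43, y -48 to 48, top z 93; between them the tool slot; nut and bolt end x 43 to 72 at z 62
- slot_stop (a point): in the slot, on the ledge (slot floor), on the slot's mid line, at the face of the end stop: holder frame (22.5, -50, 78) mm, holder's axes. The slot is 13 mm wide, open upwards, 15 deep (rim z 93, 4 mm chamfers), runs from here 100 mm along +y to its open end. The stop block fills y -58 to -50, top z 93
- gap (a point): middle of the mouth of the gap behind the bracket: holder frame (-22, 0, 93) mm, holder's axes. The gap is 44 mm wide (holder x -44 to 0), open at the top and both ends, floor z 24; its other side is the green chip guard, holder x -47 to -44, y -85 to 85, top z 93 mm
- bolt (a joint): turn of the clamp bolt (nut and all) about the holder's +x, rad. 0: two flats of the head are upright and face the holder's +y and -y. Starts within 0.06 of 0. Only finger tight (0.04 N m): it turns if pushed off-centre, so it must be gripped, not pushed
- bolt_head: brass-coloured hexagonal head in the gap, 24 mm across flats, 14 long along the bolt; origin at its centre, holder frame (-13, 0, 62) mm: it takes holder x -20 to -6, with a round washer 32 mm across from -6 to the bracket. x = bolt axis; turns with joint bolt. From straight above, fingers closing along the holder's y take it by the side flats
- parting_tool: flat tool on edge in a rack slot. Tool frame, mm: dark shank x -65 to 30, 10 thick (y), z 0 to 34; thin bright blade nose x 28 to 65, 4 thick, z 10 to 34. Origin at the middle of the bottom edge, x to the nose, z up; about 0.27 kg, centre of mass near x -10. In the rack its top 22 mm stand proud, in the holder its top 19 mm
- tail (a point): bottom of the parting tool's tail end, tool frame (-65, 0, 0) mm
- nose (a point): top of the parting tool's nose tip, tool frame (65, 0, 34) mm
- rack: fixed light wooden rack, 150 x 150 mm, 30 high; origin under its centre. Two slots along its x, 14 wide, 12 deep (floor z 18), at y +35 and -35 mm; the parting tool stands in either, the turning tool in the other, noses to the rack's +x
- turning_tool: blue turning tool in the other rack slot, 120 long, 10 thick, 26 high, origin at the middle of its bottom edge; leave it
- spanner: steel open-ended spanner, 200 mm long, lying beyond the holder; leave it
- oil_can: red oil can, 64 mm across, 150 high with its spout, standing left of the rack; origin under its centre; leave it
- chuck_key: T-shaped chuck key, 120 by 130 mm, 18 high, lying flat beyond and left of the rack; leave it
Things that resemble listed ones, but are neither listed nor needed, are in the scene too. Of the things shaped like the parting_tool, the dark steel one is meant. Of the things shaped like the holder, the grey one is meant.

How it is judged:
By the outcome, as a careful person would: the job done as asked, in the order asked, and still so for the second after the job is handed in, while the arm keeps its last pose, push and grip.
It also fails if it takes over 51 s, if anything falls off the work surface, if the arm or the gripper's body presses on something with over 40 N, if the wrist force passes 120 N, or if a joint passes its speed limit or range.

## Working session

There is one attempt and no reset: what is moved stays moved. The work goes in short steps, Python scripts to look and compute and a tool call to move; the robot and the scene stay as the last step left them, time stands still between calls to the robot, and variables do not carry over. Pictures are saved under pics/ and viewed, and the job is handed in when it is done.

Besides the shell and the picture viewer there is one more tool, called as name([rows], argument=value, ...), one row to a line, values as JSON. send_rows: Moves the arm, as the interface text tells. Its arguments: {"type":"object","properties":{"motion":{"type":"array","items":{"type":"array"}},"gripper":{"type":"number"}},"required":["motion"]}

```bash
mkdir -p pics; ls; python3 - <<'E'
from rig import bot, capture, recognise, place_of
import cv2
print(bot.read_state())
for n in ["side","top","wrist"]:
    c=capture(n); cv2.imwrite(f"pics/{n}0.png",c["image"]); print(n,c["fx"],c["fy"],c["cx"],c["cy"],c["rvec"],c["tvec"])
    for t in ["parting_tool","holder","bolt_head","rack","slot_stop","gap","tail","nose","turning_tool","oil_can"]:
        print(t,[(r["xy"],r["p"]) for r in place_of(n,t)][:3])
E
```

```text
pics
{'time_s': 0.0, 'joint_positions': array([ 5.31978962e+01,  3.02798307e+01,  8.21566632e+01, -1.52187548e-03,
        6.76893539e+01, -1.02267966e+01]), 'qvel': array([ 0.02459071, -0.00554902, -0.04415729, -0.07190741,  0.04812726,
        0.11179928]), 'tau': array([ 5.14809071e-04, -4.40039599e+01, -1.76592153e+01,  6.32181438e-02,
        5.81989659e-02, -1.64317989e-04]), 'position': array([0.27922473, 0.55850162, 0.29126066]), 'tcp_rot': array([[ 4.47363246e-01,  8.94351411e-01, -1.29611778e-03],
       [ 8.94349727e-01, -4.47364974e-01, -1.77344403e-03],
       [-2.16591987e-03, -3.65808909e-04, -9.99997587e-01]]), 'force': array([-0.60688162, -0.1475219 ,  0.42199074]), 'moment': array([-0.03330136,  0.03882317, -0.00050541]), 'opening': 0.997865491818678}
side 520.5202958191643 520.5202958191643 325.1176869592608 196.85681290061476 [ 2.28887304 -0.58945769  0.23403568] [-0.46699498  0.28277619  1.16395649]
parting_tool [([229.7, 215.9], 0.87), ([272.2, 175.6], 0.61), ([350.2, 152.2], 0.59)]
holder [([387.7, 364.4], 0.96), ([351.9, 258.2], 0.69)]
bolt_head [([384.7, 354.
[... 777 characters left out ...]
 ([371.0, 198.1], 0.48)]
rack [([265.3, 195.9], 0.85)]
slot_stop [([387.9, 186.1], 0.76), ([474.2, 203.6], 0.71), ([263.0, 185.4], 0.58)]
gap [([367.9, 193.1], 0.91), ([461.1, 214.0], 0.75)]
tail [([281.6, 200.3], 0.48), ([273.5, 272.1], 0.48)]
nose [([285.9, 233.0], 0.64), ([269.4, 110.9], 0.62)]
turning_tool [([260.5, 184.0], 0.54)]
oil_can [([205.3, 228.6], 0.77)]
wrist 309.70691628693146 309.70691628693146 317.36205664891594 200.9295402873273 [-2.45188803 -1.51468523 -0.22386872] [-0.62553009 -0.03482879  0.39146414]
parting_tool []
holder [([61.2, 380.9], 0.73)]
bolt_head [([49.0, 395.6], 0.49)]
rack []
slot_stop []
gap []
tail []
nose []
turning_tool []
oil_can [([295.6, 296.5], 0.86)]
```

View pics/side0.png

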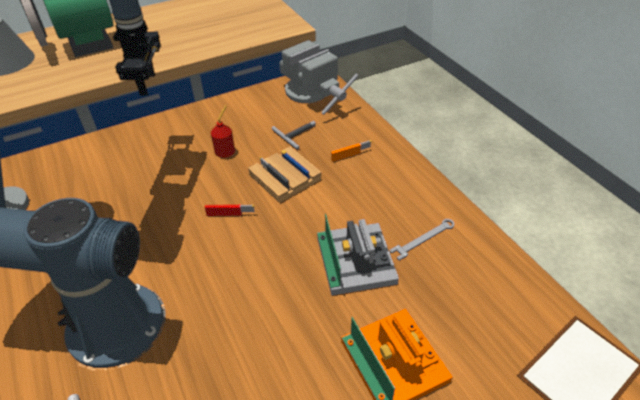

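View pics/top0.png

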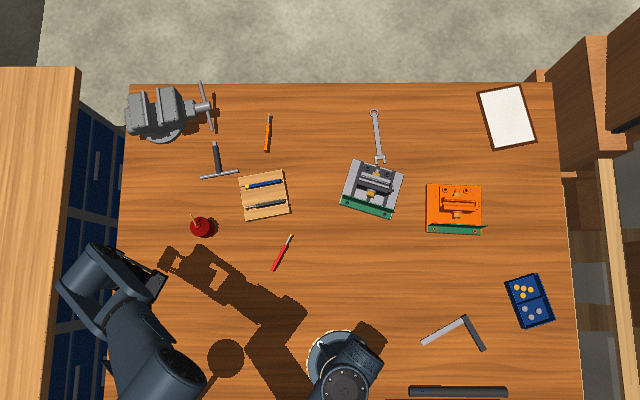

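View pics/wrist0.png

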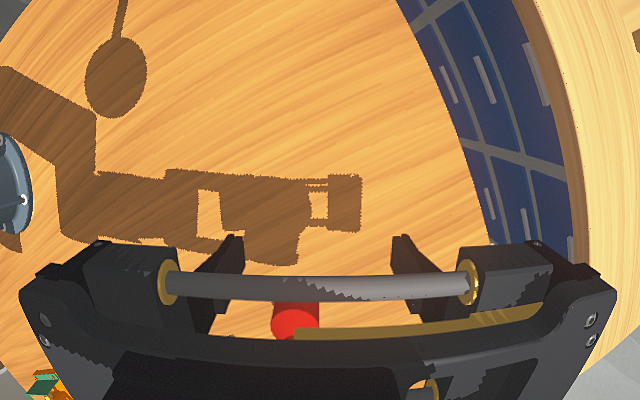

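The top view shows the grey holder near (371,188) with its green guard on the robot side. The rack is near (265,195), with the dark tool in its robot-side slot at about (266,205). The orange holder and the red and orange tools are decoys. I'll zoom in and measure.

```bash
cat > h.py <<'E'
import numpy as np, cv2
from scipy.spatial.transform import Rotation as R
def ray(c,uv):
    Rm=cv2.Rodrigues(np.array(c["rvec"],float))[0]; t=np.array(c["tvec"],float).ravel()
    x=(uv[0]-c["cx"])/c["fx"]; y=(uv[1]-c["cy"])/c["fy"]
    if c.get("fish"):
        r=np.hypot(x,y); d=np.array([x/r*np.sin(r),y/r*np.sin(r),np.cos(r)]) if r>0 else np.array([0,0,1.])
    else: d=np.array([x,y,1.])
    return -Rm.T@t, Rm.T@d
def onz(c,uv,z):
    o,d=ray(c,uv); return o+d*(z-o[2])/d[2]
def proj(c,P):
    P=np.atleast_2d(P); Rm=cv2.Rodrigues(np.array(c["rvec"],float))[0]; t=np.array(c["tvec"],float).ravel()
    q=P@Rm.T+t
    if c.get("fish"):
        r=np.hypot(q[:,0],q[:,1]); th=np.arctan2(r,q[:,2]); s=th/r
        return np.c_[c["cx"]+c["fx"]*q[:,0]*s, c["cy"]+c["fy"]*q[:,1]*s]
    return np.c_[c["cx"]+c["fx"]*q[:,0]/q[:,2], c["cy"]+c["fy"]*q[:,1]/q[:,2]]
def cap(n):
    from rig import capture
    c=capture(n); c["fish"]=(n=="wrist"); return c
E
python3 - <<'E'
from h import *; import pickle
cs={}
for n in ["side","top"]:
    c=cap(n); cs[n]=c
pickle.dump(cs,open("cs.pkl","wb"))
i=cs["top"]["image"]
cv2.imwrite("pics/tr.png",cv2.resize(i[160:230,230:300],None,fx=8,fy=8,interpolation=cv2.INTER_CUBIC))
cv2.imwrite("pics/th.png",cv2.resize(i[150:225,330:410],None,fx=8,fy=8,interpolation=cv2.INTER_CUBIC))
i=cs["side"]["image"]
cv2.imwrite("pics/sr.png",cv2.resize(i[140:205,240:330],None,fx=8,fy=8,interpolation=cv2.INTER_CUBIC))
cv2.imwrite("pics/sh.png",cv2.resize(i[210:300,310:405],None,fx=6,fy=6,interpolation=cv2.INTER_CUBIC))
c=cs["top"]
for uv,z in [((265.3,195.9),0),((371,188),.024),((266.7,205),.05),((205,228),0)]: print(uv,onz(c,uv,z).round(3))
E
```

```text
(265.3, 195.9) [0.54 0.25 0.  ]
(371, 188) [ 0.562 -0.106  0.024]
(266.7, 205) [0.501 0.238 0.05 ]
(205, 228) [0.43 0.45 0.  ]
```

View pics/tr.png

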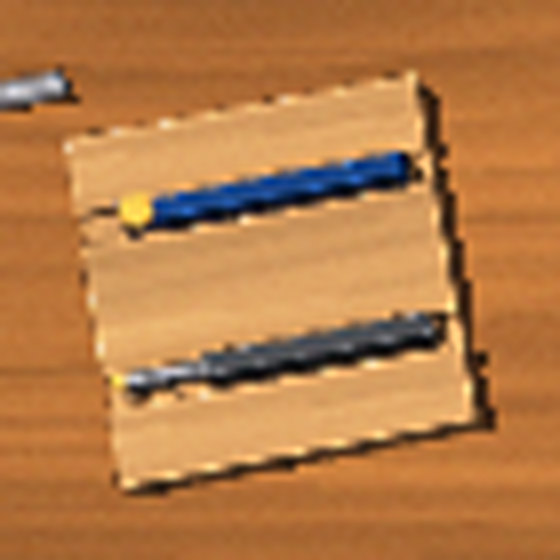

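View pics/th.png

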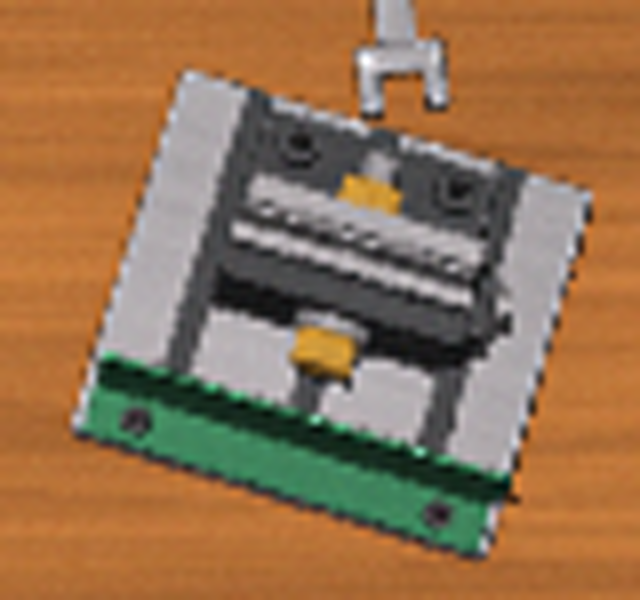

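View pics/sr.png

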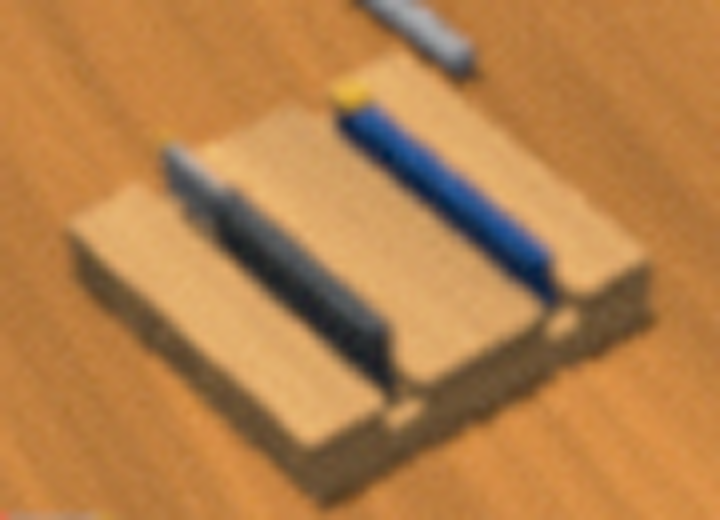

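View pics/sh.png

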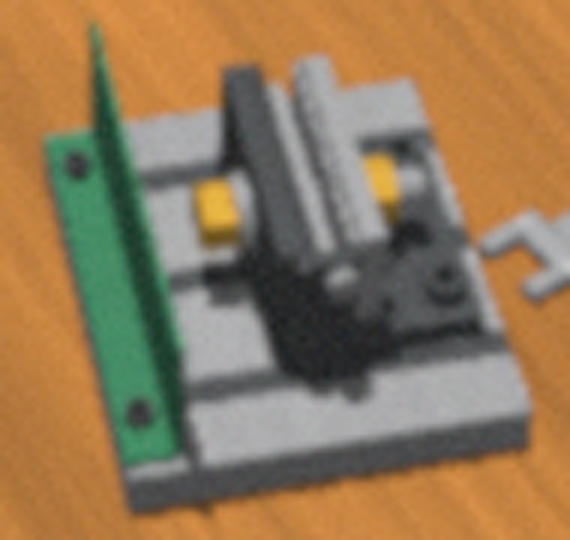

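```bash
cat > fit.py <<'E'
from h import *; import pickle
from scipy.optimize import least_squares
cs=pickle.load(open("cs.pkl","rb"))
def fit(obs,x0):
    def w(p,P):
        c,s=np.cos(p[2]),np.sin(p[2]); return np.c_[P[:,0]*c-P[:,1]*s+p[0],P[:,0]*s+P[:,1]*c+p[1],P[:,2]]
    def f(p): return np.concatenate([(proj(cs[n],w(p,np.array(P,float)/1000))-np.array(u)).ravel() for n,P,u in obs])
    r=least_squares(f,x0,loss="soft_l1"); return r.x,r.fun
def px(q,off,k): return (np.array(q,float)+.5)/k-.5+np.array(off)
H=[("top",[(95,90,24),(95,-90,24),(-67,-90,24),(-67,90,24)],px([(188,72),(590,190),(485,553),(75,430)],(330,150),8)),
   ("side",[(-67,90,24),(95,90,24),(95,-90,24),(-67,-90,24)],px([(45,135),(415,80),(530,355),(130,478)],(310,210),6))]
K=[("top",[(75,-75,30),(-75,-75,30),(-75,75,30),(75,75,30)],px([(68,145),(415,72),(478,425),(122,490)],(230,160),8)),
   ("side",[(75,75,30),(75,-75,30),(-75,-75,30),(-75,75,30)],px([(70,228),(400,55),(650,260),(310,445)],(240,140),8))]
for nm,O,x0 in [("H",H,(.56,-.1,-.25)),("K",K,(.54,.25,1.7))]:
    for o in (O,O[:1],O[1:]):
        p,fun=fit(o,x0); print(nm,p.round(4),np.degrees(p[2]).round(2),np.abs(fun).round(1))
E
python3 fit.py
```

```text
H [ 0.5476 -0.1023 -0.3024] -17.33 [0.9 0.5 0.4 0.2 0.3 0.7 0.8 0.  0.3 0.4 0.2 0.8 1.3 9.  0.1 0.1]
H [ 0.5479 -0.1033 -0.2996] -17.17 [0.7 0.5 0.6 0.  0.6 0.5 0.5 0. ]
H [ 0.5475 -0.1017 -0.3038] -17.4 [0.4 0.6 0.3 1.  1.1 8.8 0.1 0.1]
K [0.5379 0.2516 1.7612] 100.91 [0.2 0.3 0.4 0.5 0.3 0.1 0.  0.3 0.7 0.6 0.1 0.4 0.6 0.4 0.1 0.4]
K [0.5383 0.252  1.7632] 101.02 [0.4 0.3 0.2 0.4 0.2 0.3 0.1 0.2]
K [0.5374 0.2508 1.7598] 100.83 [0.8 0.4 0.1 0.2 0.6 0.1 0.  0.7]
```

```bash
cat > go.py <<'E'
# go.py: print remaining shift in tool axes to grasp-point target x y z(mm of TIP), yaw deg of jaw axis
import sys; from h import *; from rig import bot
def rem(x,y,ztip,yaw,s=None):
    s=s or bot.read_state(); Rm=np.array(s["tcp_rot"]); p=np.array(s["position"])
    tgt=np.array([x,y,ztip+.07]); d=Rm.T@(tgt-p)*1000
    y0=np.degrees(np.arctan2(Rm[1,0],Rm[0,0])); dy=(yaw-y0+180)%360-180
    print("t",round(s["time_s"],2),"p",(p*1000).round(1),"yaw",y0.round(2),"z",Rm[:,2].round(4),"F",np.round(s["force"],1),"op",round(s["opening"],3))
    print("rem tool mm",d.round(1),"turn z rad",np.round(-np.radians(dy),4), "deg",-round(dy,2),"j6",np.round(s["joint_positions"][5],1))
def hol(x,y): # mm holder -> world
    h=np.array([0.5477,-0.1024,-0.3015]); c,s_=np.cos(h[2]),np.sin(h[2]); return h[0]+(x*c-y*s_)/1000,h[1]+(x*s_+y*c)/1000
E
python3 - <<'E'
from go import *; import pickle
cs=pickle.load(open("cs.pkl","rb"))
k=np.array([0.5379,0.2516]);a=1.7612; X=np.array([np.cos(a),np.sin(a)]);Y=np.array([-X[1],X[0]])
for n,q,o in [("top",(440,325),(230,160)),("top",(118,382),(230,160)),("side",(385,330),(240,140)),("side",(165,160),(240,140))]:
    P=onz(cs[n],(np.array(q)+.5)/8-.5+o,.052)[:2]-k; print(n,(P@X*1000).round(1),(P@Y*1000).round(1))
for xt in (-10,0): print("grasp",(k+35e-3*Y+xt/1000*X).round(4))
import numpy as np
c=cap("wrist"); o,_=ray(c,(c["cx"],c["cy"])); s=bot.read_state(); Rm=np.array(s["tcp_rot"])
print("cam in tool", Rm.T@(o-s["position"])*1000, Rm.T@(ray(c,(c["cx"],c["cy"]))[1]))
rem(*(k+35e-3*Y-0.010*X),.1,np.degrees(a)-90)
E
```

```text
top -67.1 35.0
top 66.2 33.3
side -63.8 33.9
side 57.8 40.8
grasp [0.5054 0.2352]
grasp [0.5035 0.245 ]
cam in tool [  0.87230819 -80.12081338 -91.95504696] [-8.93193121e-04  2.90435336e-01  9.56894204e-01]
t 1.8 p [279.6 559.  292.3] yaw 63.43 z [ 0.  0. -1.] F [ 0.3 -0.2 -0.1] op 1.004
rem tool mm [-188.6  346.9  122.3] turn z rad 0.9166 deg 52.52 j6 -10.2
```

```bash
cat >> go.py <<'E'
def plan(x,y,ztip,yaw,n):
    s=bot.read_state(); Rm=np.array(s["tcp_rot"]); p=np.array(s["position"]); tgt=np.array([x,y,ztip+.07])
    y0=np.degrees(np.arctan2(Rm[1,0],Rm[0,0])); dy=np.radians((yaw-y0+180)%360-180)
    d=(tgt-p)*1000/n
    for i in range(n):
        q=R.from_euler("z",dy*i/n).as_matrix()@Rm
        print([(q.T@d).round(1).tolist(),round(-dy/n,4)])
E
python3 -c "
from go import *
plan(.5054,.2352,.09,10.91,10)"
```

```text
[[-18.9, 34.7, 13.2], np.float64(0.0917)]
[[-15.6, 36.3, 13.2], np.float64(0.0917)]
[[-12.2, 37.5, 13.2], np.float64(0.0917)]
[[-8.7, 38.5, 13.2], np.float64(0.0917)]
[[-5.2, 39.1, 13.2], np.float64(0.0917)]
[[-1.6, 39.4, 13.2], np.float64(0.0917)]
[[2.1, 39.4, 13.2], np.float64(0.0917)]
[[5.7, 39.1, 13.2], np.float64(0.0917)]
[[9.2, 38.4, 13.2], np.float64(0.0917)]
[[12.7, 37.4, 13.2], np.float64(0.0917)]
```

send_rows([
  [[-19,35,0],0.0917],
  [[-15.6,36.3,0],0.0917],
  [[-12.2,37.5,0],0.0917],
  [[-8.7,38.5,0],0.0917],
  [[-5.2,39.1,0],0.0917],
])

```text
time_s: 2.22
position: [0.3909, 0.3988, 0.2919]
tcp_rot: [[0.8, 0.6, 0.001], [0.6, -0.8, 0.007], [0.005, -0.004, -1.0]]
force: [1.6, 0.2, -0.3]
opening: 0.999
```

send_rows([
  [[-1.6,39.4,0],0.0917],
  [[2.1,39.4,0],0.0917],
  [[5.7,39.1,5],0.0917],
  [[9.2,38.4,10],0.0917],
  [[12.7,37.4,10],0.0917],
])

```text
time_s: 2.63
position: [0.5066, 0.2294, 0.2692]
tcp_rot: [[0.987, 0.163, 0.01], [0.162, -0.987, 0.01], [0.011, -0.008, -1.0]]
force: [0.2, -0.8, -0.8]
opening: 0.997
```

```bash
python3 -c "
from go import *
plan(.5054,.2352,.09,10.91,5);rem(.5054,.2352,.09,10.91)"
```

```text
[[-0.3, -1.0, 21.9], np.float64(-0.0054)]
[[-0.3, -1.0, 21.9], np.float64(-0.0054)]
[[-0.3, -1.0, 21.9], np.float64(-0.0054)]
[[-0.3, -1.0, 21.9], np.float64(-0.0054)]
[[-0.3, -1.0, 21.9], np.float64(-0.0054)]
t 2.63 p [506.6 229.4 269.2] yaw 9.35 z [ 0.01    0.0097 -0.9999] F [ 0.2 -0.8 -0.8] op 0.997
rem tool mm [ -1.5  -5.1 109.3] turn z rad -0.0272 deg -1.56 j6 3.1
```

send_rows([
  [[-0.3,-1,18],-0.0054],
  [[-0.3,-1,18],-0.0054],
  [[-0.3,-1,18],-0.0054],
  [[-0.3,-1,18],-0.0054],
  [[0,0,0],0],
])

```text
time_s: 3.05
position: [0.5148, 0.2235, 0.1951]
tcp_rot: [[0.986, 0.165, 0.019], [0.165, -0.986, 0.008], [0.02, -0.005, -1.0]]
force: [-0.7, -0.4, -0.6]
opening: 0.998
```

```bash
python3 -c "
from go import *
rem(.5054,.2352,.09,10.91)
c=cap('wrist');cv2.imwrite('pics/w1.png',c['image']);import pickle;pickle.dump((c,bot.read_state()),open('w1.pkl','wb'))
k=np.array([0.5379,0.2516]);a=1.7612; X=np.array([np.cos(a),np.sin(a)]);Y=np.array([-X[1],X[0]])
for xt in (-65,30,65):
  for dy in (-5,5): print(xt,dy,proj(c,np.r_[k+(35+dy)/1000*Y+xt/1000*X,.052]).round(1))
"
```

```text
t 3.05 p [514.8 223.5 195.1] yaw 9.5 z [ 0.0187  0.0082 -0.9998] F [-0.7 -0.4 -0.6] op 0.998
rem tool mm [ -8.  -12.9  35. ] turn z rad -0.0246 deg -1.41 j6 2.2
-65 -5 [[312.5 259.2]]
-65 5 [[300.8 259.5]]
30 -5 [[308.9 146.6]]
30 5 [[295.7 147. ]]
65 -5 [[307.5 100.7]]
65 5 [[294.2 101.2]]
```

View pics/w1.png

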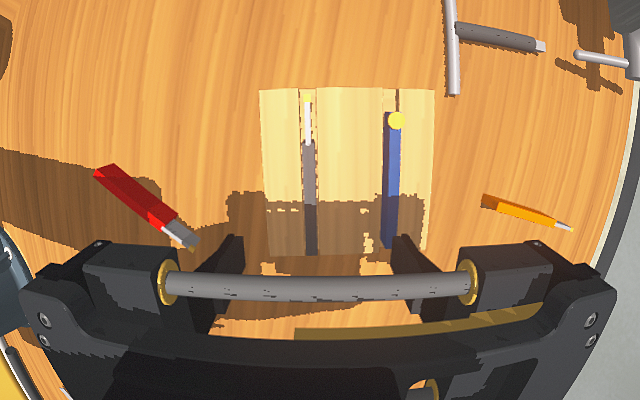

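```bash
python3 -c "
from go import *
import pickle
c,s=pickle.load(open('w1.pkl','rb'))
k=np.array([0.5379,0.2516]);a=1.7612; X=np.array([np.cos(a),np.sin(a)]);Y=np.array([-X[1],X[0]])
im=cv2.resize(c['image'][70:280,220:460],None,fx=3,fy=3,interpolation=cv2.INTER_CUBIC)
def pt(x,y,z,col):
  u=proj(c,np.r_[k+x/1000*X+y/1000*Y,z/1000])[0]; q=((u-[220,70])*3+1).astype(int); cv2.circle(im,tuple(map(int,q)),3,col,-1); print(x,y,u.round(1))
for x,y in [(75,75),(75,-75),(-75,75),(-75,-75)]: pt(x,y,30,(0,0,255))
for y in (28,42): pt(75,y,30,(255,0,0)); pt(-75,y,30,(255,0,0))
cv2.imwrite('pics/w1z.png',im)
"
```

```text
75 75 [253.1  92.4]
75 -75 [430.3  91.6]
-75 75 [264.8 258.7]
-75 -75 [421.4 252.4]
75 28 [310.   89.5]
-75 28 [314.9 257.8]
75 42 [292.9  90.1]
-75 42 [299.9 258.2]
```

View pics/w1z.png

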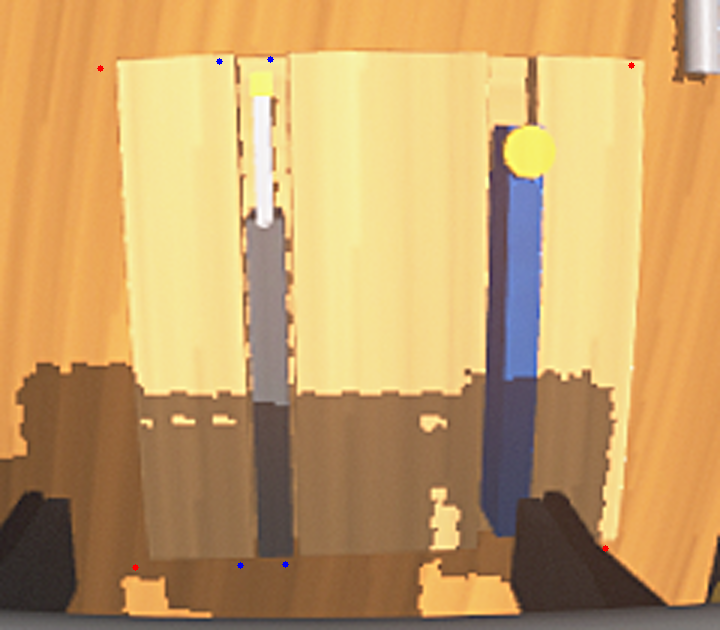

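send_rows([
  [[-8,-12,4],-0.012],
  [[0,0,0],-0.012],
  [[0,0,0],0],
  [[0,0,0],0],
  [[0,0,0],0],
])

```text
time_s: 3.52
position: [0.5061, 0.2372, 0.1962]
tcp_rot: [[0.981, 0.193, 0.028], [0.193, -0.981, 0.011], [0.029, -0.005, -1.0]]
force: [-0.2, -0.9, -1.4]
opening: 0.999
```

```bash
cat > rk.py <<'E'
from go import *
import pickle,sys
n=sys.argv[1]
s=bot.read_state(); print(s["qvel"].round(2))
c=cap('wrist');cv2.imwrite(f'pics/{n}.png',c['image']);pickle.dump((c,bot.read_state()),open(n+'.pkl','wb'))
rem(.5054,.2352,.09,10.91)
k=np.array([0.5379,0.2516]);a=1.7612; X=np.array([np.cos(a),np.sin(a)]);Y=np.array([-X[1],X[0]])
im=cv2.resize(c['image'][70:280,220:460],None,fx=3,fy=3,interpolation=cv2.INTER_CUBIC)
def pt(x,y,z,col):
  u=proj(c,np.r_[k+x/1000*X+y/1000*Y,z/1000])[0]; q=((u-[220,70])*3+1).astype(int); cv2.circle(im,tuple(map(int,q)),3,col,-1); print(x,y,u.round(1))
for x,y in [(75,75),(75,-75),(-75,75),(-75,-75)]: pt(x,y,30,(0,0,255))
for y in (28,42): pt(75,y,30,(255,0,0)); pt(-75,y,30,(255,0,0))
cv2.imwrite(f'pics/{n}z.png',im)
E
python3 rk.py w2
```

```text
[ 0.58 -0.93 -0.09 -0.09  0.3  -0.05]
t 3.57 p [506.1 237.1 196.3] yaw 11.13 z [ 0.0277  0.0107 -0.9996] F [ 0.   0.1 -1.4] op 0.999
rem tool mm [-2.1  2.  36.3] turn z rad 0.0039 deg 0.22 j6 2.2
75 75 [262.  108.4]
75 -75 [436.4 112.7]
-75 75 [268.9 271.1]
-75 -75 [421.  267.5]
75 28 [318.8 107.6]
-75 28 [318.  271.2]
75 42 [301.8 107.6]
-75 42 [303.3 271.3]
```

View pics/w2z.png

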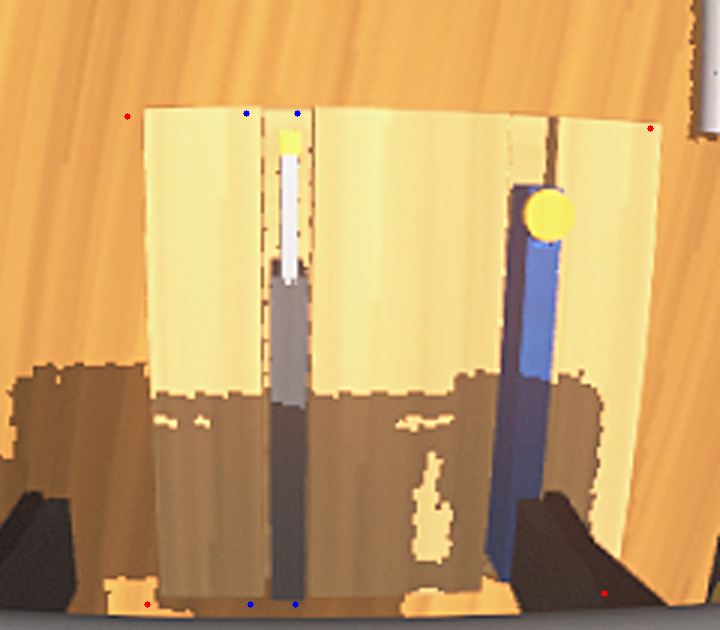

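```bash
python3 -c "
from go import *
s=bot.read_state();print(s['joint_positions'].round(3),s['position'],s['tcp_rot'][:,2],s['tau'].round(2))"
```

```text
[13.555 32.289 97.742  0.298 48.283  2.225] [0.50609911 0.23713902 0.19631096] [ 0.02771708  0.01066933 -0.99955887] [ -0.09 -40.17 -12.54   0.05  -0.06   0.  ]
```

send_rows([
  [[0,0,0],0],
  [[0,0,0],0],
  [[0,0,0],0],
  [[0,0,0],0],
  [[0,0,0],0],
])

```text
time_s: 3.98
position: [0.5069, 0.2372, 0.1978]
tcp_rot: [[0.981, 0.193, 0.031], [0.193, -0.981, 0.011], [0.032, -0.005, -0.999]]
force: [-0.1, -1.0, -0.0]
opening: 1.0
```

```bash
python3 -c "
from go import *
s=bot.read_state();print(s['joint_positions'].round(3),s['position'],s['tcp_rot'][:,2],s['tau'].round(2))"
```

```text
[13.549 32.168 97.671  0.285 48.297  2.226] [0.50692345 0.23723286 0.19775365] [ 0.03076448  0.01122998 -0.99946357] [ 3.000e-02 -4.061e+01 -1.275e+01  7.000e-02 -8.000e-02  0.000e+00]
```

```bash
python3 -c "
from go import *
import pickle
for n in ('w1','w2'):
  c,s=pickle.load(open(n+'.pkl','rb')); Rm=np.array(s['tcp_rot']); W=cv2.Rodrigues(np.array(c['rvec'],float))[0]
  o=-W.T@np.array(c['tvec']).ravel(); print((Rm.T@(o-s['position'])*1000).round(2)); print((Rm.T@W.T).round(4))
c=cap('wrist');c2=cap('wrist'); s=bot.read_state(); Rm=np.array(s['tcp_rot']); W=cv2.Rodrigues(np.array(c['rvec'],float))[0]
print((Rm.T@W.T).round(4))
"
```

```text
[ 4.000e-02 -8.075e+01 -9.055e+01]
[[ 1.000e+00  5.000e-04 -3.400e-03]
 [ 5.000e-04  9.566e-01  2.915e-01]
 [ 3.400e-03 -2.915e-01  9.566e-01]]
[  0.57 -80.89 -91.87]
[[ 1.000e+00  2.000e-04 -1.300e-03]
 [ 2.000e-04  9.566e-01  2.915e-01]
 [ 1.300e-03 -2.915e-01  9.566e-01]]
[[ 1.000e+00 -0.000e+00 -1.100e-03]
 [ 3.000e-04  9.566e-01  2.914e-01]
 [ 1.000e-03 -2.914e-01  9.566e-01]]
```

```bash
python3 -c "
from go import *
plan(.5075,.2352,.037,10.91,5);rem(.5075,.2352,.037,10.91)"
```

```text
[[-0.5, 0.5, 18.1], np.float64(0.0008)]
[[-0.5, 0.5, 18.1], np.float64(0.0008)]
[[-0.5, 0.5, 18.1], np.float64(0.0008)]
[[-0.5, 0.5, 18.1], np.float64(0.0008)]
[[-0.5, 0.5, 18.1], np.float64(0.0008)]
t 4.08 p [506.9 237.2 197.7] yaw 11.13 z [ 0.0305  0.0112 -0.9995] F [-0.3  0.5 -0. ] op 0.999
rem tool mm [-2.7  2.6 90.6] turn z rad 0.0038 deg 0.22 j6 2.2
```

send_rows([
  [[-1.5,0.5,18],0.004],
  [[0,0.5,18],0],
  [[0,0.5,16],0],
  [[0,0,10],0],
  [[0,0,0],0],
], gripper=0.5)

```text
time_s: 4.5
position: [0.5096, 0.2364, 0.1349]
tcp_rot: [[0.981, 0.189, 0.036], [0.188, -0.982, 0.012], [0.037, -0.005, -0.999]]
force: [0.8, 0.9, 0.7]
opening: 0.711
```

```bash
python3 rk.py w3; python3 -c "
from go import *
rem(.5075,.2352,.037,10.91)"
```

```text
[-0.1  -0.31 -0.12 -0.01  0.81 -0.12]
t 4.55 p [509.7 236.5 135.5] yaw 10.87 z [ 0.0363  0.0126 -0.9993] F [-0.3 -1.3 -0.4] op 0.657
rem tool mm [ -3.5   0.3 -24.6] turn z rad -0.0007 deg -0.04 j6 2.3
75 75 [240.8 106.4]
75 -75 [464.2 111.6]
-75 75 [255.4 308.1]
-75 -75 [439.8 299.9]
75 28 [314.8 104.4]
-75 28 [315.5 308.1]
75 42 [292.5 104.6]
-75 42 [297.5 308.4]
t 4.55 p [509.7 236.5 135.5] yaw 10.87 z [ 0.0363  0.0126 -0.9993] F [-0.3 -1.3 -0.4] op 0.657
rem tool mm [-3.5  1.  28.4] turn z rad -0.0007 deg -0.04 j6 2.3
```

View pics/w3.png

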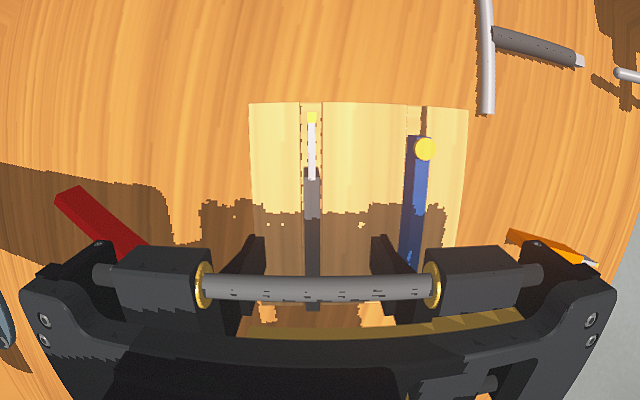

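send_rows([
  [[-1,0,14],0],
  [[-1,0,12],0],
  [[0,0,3],0],
  [[0,0,1],0],
  [[0,0,0],0],
])

```text
time_s: 4.97
position: [0.5115, 0.2372, 0.1081]
tcp_rot: [[0.981, 0.189, 0.043], [0.188, -0.982, 0.014], [0.045, -0.006, -0.999]]
force: [-0.1, -1.3, 0.5]
opening: 0.503
```

```bash
python3 -c "
from go import *
rem(.5075,.2352,.037,10.91)"
```

```text
t 4.97 p [511.5 237.2 108.1] yaw 10.88 z [ 0.0427  0.0142 -0.999 ] F [-0.1 -1.3  0.5] op 0.503
rem tool mm [-4.4  1.3  0.9] turn z rad -0.0006 deg -0.03 j6 2.3
```

send_rows([
  [[-1,1,0.5],0],
  [[0,0,0.5],0],
  [[0,0,0.3],0],
  [[0,0,0.3],0],
  [[0,0,0.3],0],
], gripper=1)

```text
time_s: 5.38
position: [0.5122, 0.2364, 0.1092]
tcp_rot: [[0.981, 0.189, 0.048], [0.189, -0.982, 0.015], [0.05, -0.006, -0.999]]
force: [-0.5, 0.0, 0.3]
opening: 0.206
```

send_rows([
  [[0,0,0],0],
  [[0,0,0],0],
  [[0,0,0],0],
  [[0,0,0],0],
  [[0,0,0],0],
])

```text
time_s: 5.8
position: [0.5081, 0.2357, 0.11]
tcp_rot: [[0.981, 0.189, 0.039], [0.189, -0.982, 0.013], [0.04, -0.006, -0.999]]
force: [0.2, 0.3, 0.4]
opening: 0.113
```

```bash
python3 rk.py w4; python3 -c "
from go import *
rem(.5075,.2352,.037,10.91)"
```

```text
[0.03 0.   0.03 0.05 0.52 0.16]
t 5.85 p [508.  235.7 110. ] yaw 10.89 z [ 0.0383  0.0133 -0.9992] F [-2.  -0.6  3.2] op 0.114
rem tool mm [ -0.6  -0.3 -50.1] turn z rad -0.0003 deg -0.02 j6 2.1
75 75 [233.9 105.1]
75 -75 [484.2 112.3]
-75 75 [252.6 327.8]
-75 -75 [452.6 316.7]
75 28 [318.5 102.8]
-75 28 [318.4 328. ]
75 42 [293. 103.]
-75 42 [298.6 328.3]
t 5.85 p [508.  235.7 110. ] yaw 10.89 z [ 0.0383  0.0133 -0.9992] F [-2.  -0.6  3.2] op 0.114
rem tool mm [-0.7  0.4  3. ] turn z rad -0.0003 deg -0.02 j6 2.1
```

View pics/w4.png

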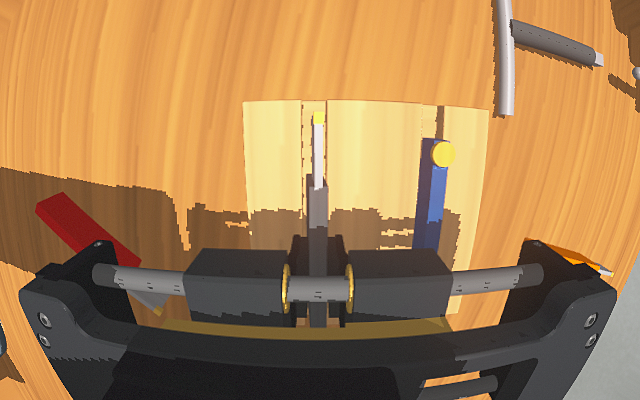

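```bash
python3 -c "
from go import *
import pickle
k=np.array([0.5379,0.2516]);a=1.7612; X=np.array([np.cos(a),np.sin(a)]);Y=np.array([-X[1],X[0]])
for n in ('w1','w2','w3'):
  c,s=pickle.load(open(n+'.pkl','rb'))
  for x,z in ((65,52),(30,52),(-65,52),(75,30),(-75,30)): print(n,x,proj(c,np.r_[k+x/1000*X+35/1000*Y,z/1000]).round(1))
  cv2.imwrite('pics/'+n+'c.png',cv2.resize(c['image'][85:265,270:360],None,fx=3.3,fy=3.3,interpolation=cv2.INTER_CUBIC))
P=np.array([.5099,.2364])-k; print(P@X,P@Y)
im=np.hstack([cv2.imread('pics/'+n+'c.png') for n in ('w1','w2')]);cv2.imwrite('pics/wc.png',im)
"
```

```text
w1 65 [[300.8 100.9]]
w1 30 [[302.3 146.8]]
w1 -65 [[306.7 259.3]]
w1 75 [[301.4  89.8]]
w1 -75 [[307.4 258. ]]
w2 65 [[310.4 120.4]]
w2 30 [[310.4 165.6]]
w2 -65 [[310.8 273.7]]
w2 75 [[310.3 107.6]]
w2 -75 [[310.7 271.2]]
w3 65 [[303.4 121.3]]
w3 30 [[304.  181.9]]
w3 -65 [[306.4 315.3]]
w3 75 [[303.6 104.5]]
w3 -75 [[306.5 308.3]]
-0.009626156276570388 0.030370662082658744
```

View pics/wc.png

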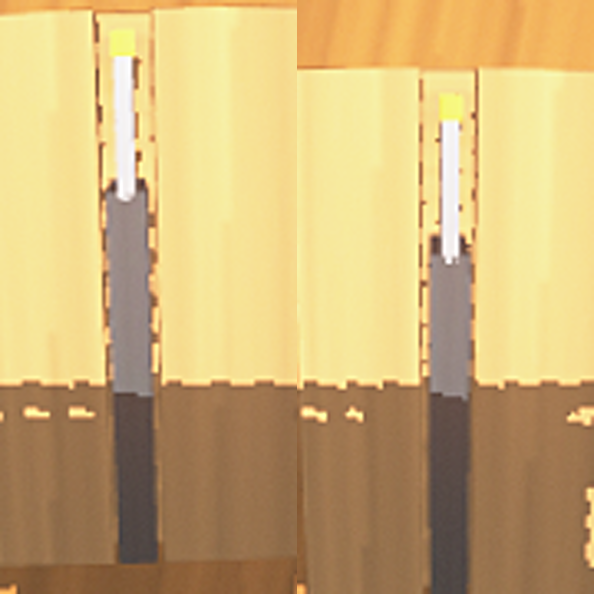

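send_rows([
  [[0,0,-15],0],
  [[0,0,-20],0],
  [[0,0,-25],0],
  [[0,0,-25],0],
  [[0,0,-25],0],
])

```text
time_s: 6.27
position: [0.5025, 0.2335, 0.2153]
tcp_rot: [[0.982, 0.189, 0.027], [0.188, -0.982, 0.011], [0.029, -0.005, -1.0]]
force: [1.0, 0.0, -3.2]
opening: 0.108
```

```bash
python3 -c "
from go import *
x,y=hol(22.5,10); print(x,y); x+=.0025
plan(x,y,.147,-17.3,10)"
```

```text
0.5721546018041159 -0.09953251842165838
[[0.8, 34.1, -0.3], np.float64(0.0492)]
[[2.5, 34.0, -0.3], np.float64(0.0492)]
[[4.1, 33.8, -0.2], np.float64(0.0492)]
[[5.8, 33.6, -0.2], np.float64(0.0492)]
[[7.4, 33.2, -0.1], np.float64(0.0492)]
[[9.1, 32.8, -0.1], np.float64(0.0492)]
[[10.7, 32.4, -0.0], np.float64(0.0492)]
[[12.2, 31.8, 0.0], np.float64(0.0492)]
[[13.8, 31.2, 0.1], np.float64(0.0492)]
[[15.3, 30.4, 0.1], np.float64(0.0492)]
```

send_rows([
  [[0.8,34,-3],0.0492],
  [[2.5,34,-3],0.0492],
  [[4.1,33.8,0],0.0492],
  [[5.8,33.6,0],0.0492],
  [[7.4,33.2,0],0.0492],
])

```text
time_s: 6.68
position: [0.5438, 0.0695, 0.2264]
tcp_rot: [[0.997, -0.052, 0.048], [-0.053, -0.998, 0.016], [0.047, -0.018, -0.999]]
force: [0.3, 0.2, -1.9]
opening: 0.113
```

send_rows([
  [[9.1,32.8,0],0.0492],
  [[10.7,32.4,0],0.0492],
  [[12.2,31.8,0],0.0492],
  [[13.8,30,0],0.0492],
  [[10,20,0],0.03],
])

```text
time_s: 7.1
position: [0.5808, -0.0953, 0.2237]
tcp_rot: [[0.956, -0.289, 0.054], [-0.29, -0.957, 0.013], [0.048, -0.028, -0.998]]
force: [0.5, 1.0, -2.3]
opening: 0.112
```

```bash
cat > hk.py <<'E'
from go import *
import pickle,sys
n=sys.argv[1]
c=cap('wrist');cv2.imwrite(f'pics/{n}.png',c['image']);s=bot.read_state();pickle.dump((c,s),open(n+'.pkl','wb'))
x,y=hol(22.5,6); rem(x,y,.1,-17.3,s)
for P in [(0,50,93),(16,50,93),(16,-50,93),(29,48,93),(43,48,93),(43,-48,93),(-44,85,93),(-44,-85,93),(95,90,24),(-67,90,24)]:
  print(P,proj(c,np.r_[hol(P[0],P[1]),P[2]/1000]).round(1)[0])
E
python3 hk.py h1
```

```text
t 7.15 p [582.4 -99.3 223.8] yaw -17.02 z [ 0.0571  0.0092 -0.9983] F [ 2.3 -3.5 -2. ] op 0.11
rem tool mm [-12.6   8.5  53. ] turn z rad 0.0049 deg 0.28 j6 -5.4
(0, 50, 93) [269.4 179.5]
(16, 50, 93) [290.9 179.4]
(16, -50, 93) [293.6 295.6]
(29, 48, 93) [308.5 181.9]
(43, 48, 93) [327.3 181.9]
(43, -48, 93) [325.3 293.2]
(-44, 85, 93) [210.1 134.1]
(-44, -85, 93) [229.8 325.8]
(95, 90, 24) [376.1 124.6]
(-67, 90, 24) [208.  125.9]
```

View pics/h1.png

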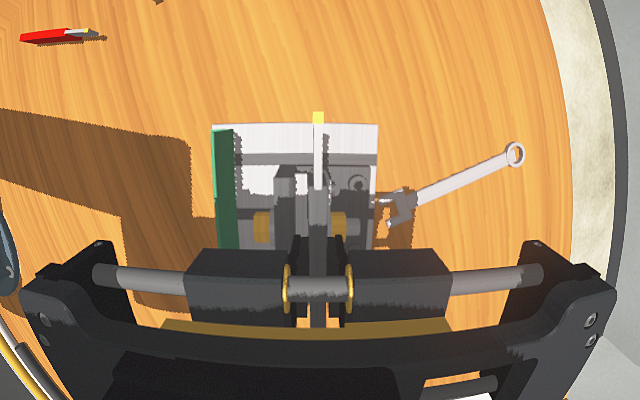

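```bash
python3 -c "
import cv2,pickle
c,s=pickle.load(open('h1.pkl','rb'))
cv2.imwrite('pics/h1z.png',cv2.resize(c['image'][110:260,200:390],None,fx=4,fy=4,interpolation=cv2.INTER_CUBIC))"
```

```text
(no output)
```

View pics/h1z.png

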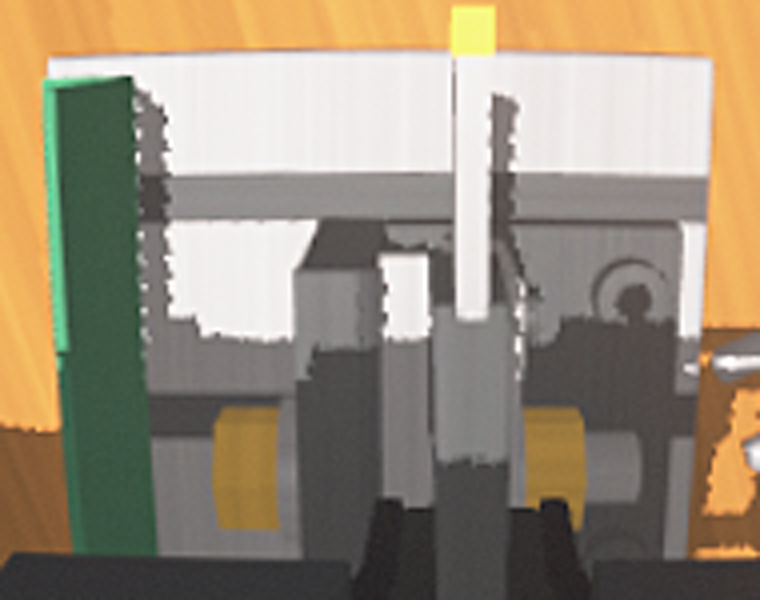

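```bash
sed -i 's/h=np.array(\[0.5477,-0.1024,-0.3015\])/h=np.array([0.5510,-0.1019,-0.302])/' go.py; cat >> go.py <<'E'
def tool(gx=-12,L=92,s=None):
    s=s or bot.read_state(); Rm=np.array(s["tcp_rot"]); p=np.array(s["position"])
    yaw=np.arctan2(Rm[1,0],Rm[0,0]); b=p+Rm[:,2]*L/1000
    h=np.array([0.5510,-0.1019,-0.302]); c,s_=np.cos(h[2]),np.sin(h[2]); Q=np.array([[c,s_,0],[-s_,c,0],[0,0,1]])
    q=Q@(b-np.r_[h[:2],0])*1000; zz=Q@Rm[:,2]
    # tool x axis = -tcp y
    o=q+Q@(-Rm[:,1])*(-gx)
    print("t",round(s["time_s"],2),"tool origin in holder",o.round(1),"want (22.5,15 seated,78); tail y",(o[1]-65).round(1),"tilt(holder)",zz.round(3),"dyaw",round(float(np.degrees(yaw-h[2])),2),"p",(p*1000).round(1),"F",np.round(s["force"],1),"M",np.round(s["moment"],2),"op",round(s["opening"],3))
E
python3 -c "
from go import *
tool()"
```

```text
t 7.15 tool origin in holder [ 33.9  26.2 132.2] want (22.5,15 seated,78); tail y -38.8 tilt(holder) [ 0.052  0.026 -0.998] dyaw 0.29 p [582.4 -99.3 223.8] F [ 2.3 -3.5 -2. ] M [-0.3  -0.05  0.02] op 0.11
```

send_rows([
  [[-6,4,5],0.005],
  [[-5,3,8],0],
  [[0,0,8],0],
  [[0,0,0],0],
  [[0,0,0],0],
])

```text
time_s: 7.57
position: [0.5702, -0.1049, 0.1978]
tcp_rot: [[0.952, -0.3, 0.057], [-0.301, -0.954, 0.009], [0.051, -0.026, -0.998]]
force: [-0.6, 0.5, -1.8]
opening: 0.111
```

```bash
python3 -c "
from go import *
tool()"; python3 hk.py h2;python3 -c "
import cv2,pickle
c,s=pickle.load(open('h2.pkl','rb'))
cv2.imwrite('pics/h2z.png',cv2.resize(c['image'][110:260,200:390],None,fx=4,fy=4,interpolation=cv2.INTER_CUBIC))"
```

```text
t 7.57 tool origin in holder [ 24.   17.2 106.3] want (22.5,15 seated,78); tail y -47.8 tilt(holder) [ 0.051  0.026 -0.998] dyaw -0.24 p [ 570.2 -104.9  197.8] F [-0.6  0.5 -1.8] M [-0.02  0.09  0.01] op 0.111
t 7.62 p [ 570.  -104.7  197.7] yaw -17.52 z [ 0.056   0.0095 -0.9984] F [-0.2  0.2 -2.3] op 0.112
rem tool mm [ 2.1 -2.3 27.9] turn z rad -0.0039 deg -0.22 j6 -6.1
(0, 50, 93) [279.2 166.4]
(16, 50, 93) [303.8 166. ]
(16, -50, 93) [306.4 298.3]
(29, 48, 93) [323.9 168.7]
(43, 48, 93) [345.2 168.5]
(43, -48, 93) [341.9 294.9]
(-44, 85, 93) [211.1 115.5]
(-44, -85, 93) [234.6 332.8]
(95, 90, 24) [392.9 108.9]
(-67, 90, 24) [208.3 111.5]
```

View pics/h2z.png

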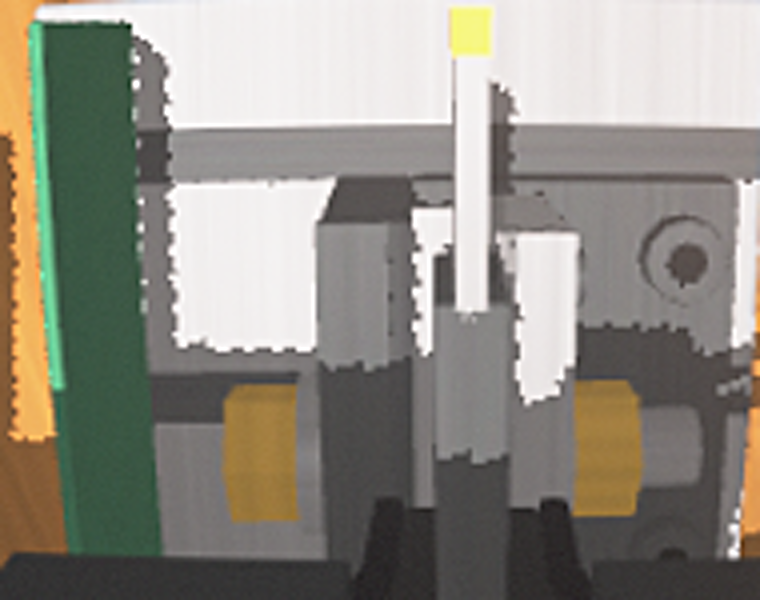

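send_rows([
  [[-2,-1.5,6],-0.004],
  [[-0.5,0,6],0],
  [[-0.3,0,5],0],
  [[0,0,0.5],0],
  [[0,0,0],0],
])

```text
time_s: 8.03
position: [0.5695, -0.0995, 0.179]
tcp_rot: [[0.955, -0.292, 0.058], [-0.293, -0.956, 0.009], [0.052, -0.026, -0.998]]
force: [0.1, 0.2, -2.1]
opening: 0.111
```

```bash
python3 -c "
from go import *
tool()"
```

```text
t 8.03 tool origin in holder [21.7 22.2 87.5] want (22.5,15 seated,78); tail y -42.8 tilt(holder) [ 0.052  0.026 -0.998] dyaw 0.27 p [569.5 -99.5 179. ] F [ 0.1  0.2 -2.1] M [-0.11  0.17  0.02] op 0.111
```

send_rows([
  [[0.5,1,4],-0.004],
  [[0,1,4],0],
  [[0,1,3],0],
  [[0,0,1],0],
  [[0,0,0.5],0],
])

```text
time_s: 8.45
position: [0.5704, -0.1015, 0.1703]
tcp_rot: [[0.956, -0.287, 0.06], [-0.288, -0.958, 0.011], [0.054, -0.027, -0.998]]
force: [-0.6, -0.4, -0.2]
opening: 0.111
```

```bash
python3 -c "
from go import *
tool()"; python3 hk.py h3
```

```text
t 8.45 tool origin in holder [23.2 20.7 78.8] want (22.5,15 seated,78); tail y -44.3 tilt(holder) [ 0.054  0.028 -0.998] dyaw 0.53 p [ 570.4 -101.5  170.3] F [-0.6 -0.4 -0.2] M [-0.18  0.37 -0.07] op 0.111
t 8.5 p [ 570.4 -101.5  170.2] yaw -16.79 z [ 0.0599  0.0108 -0.9981] F [-2.1  0.8  3.5] op 0.113
rem tool mm [4.1 0.2 0.4] turn z rad 0.0089 deg 0.51 j6 -7.0
(0, 50, 93) [278.  179.7]
(16, 50, 93) [306.4 179.5]
(16, -50, 93) [307. 324.]
(29, 48, 93) [329.3 182.9]
(43, 48, 93) [353.6 182.9]
(43, -48, 93) [346.3 320.5]
(-44, 85, 93) [200.4 120.1]
(-44, -85, 93) [228.2 357.7]
(95, 90, 24) [404.2 114.1]
(-67, 90, 24) [200.1 114. ]
```

View pics/h3.png

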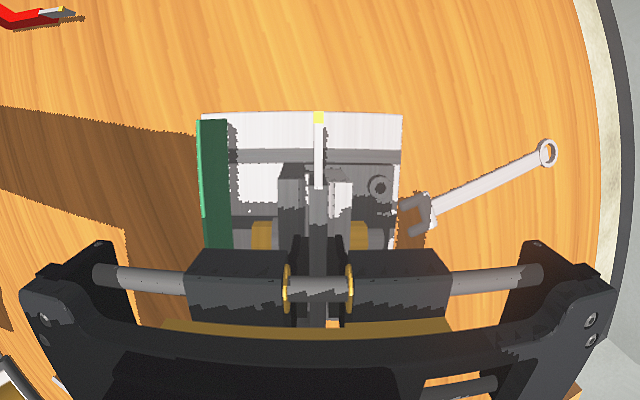

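send_rows([
  [[-0.5,2,0.5],0.008],
  [[0,2,0.5],0],
  [[0,2,0.5],0],
  [[0,1,0.5],0],
  [[0,0,0.5],0],
])

```text
time_s: 8.92
position: [0.5696, -0.1048, 0.1702]
tcp_rot: [[0.952, -0.299, 0.065], [-0.3, -0.954, 0.018], [0.057, -0.036, -0.998]]
force: [-1.7, 0.1, 5.7]
opening: 0.109
```

```bash
python3 -c "
from go import *
tool()"
```

```text
t 8.92 tool origin in holder [23.9 18.  78.8] want (22.5,15 seated,78); tail y -47.0 tilt(holder) [ 0.057  0.036 -0.998] dyaw -0.2 p [ 569.6 -104.8  170.2] F [-1.7  0.1  5.7] M [-0.21  0.57  0.04] op 0.109
```

send_rows([
  [[-1,3,0],0],
  [[0,3,0],0],
  [[0,2,0],0],
  [[0,1,0],0],
  [[0,1,0],0],
])

```text
time_s: 9.33
position: [0.568, -0.1085, 0.1709]
tcp_rot: [[0.95, -0.303, 0.072], [-0.305, -0.952, 0.029], [0.06, -0.05, -0.997]]
force: [0.8, 5.7, 3.7]
opening: 0.117
```

```bash
python3 -c "
from go import *
tool()";python3 hk.py h4 | head -1;python3 -c "
import cv2,pickle
c,s=pickle.load(open('h4.pkl','rb'))
cv2.imwrite('pics/h4z.png',cv2.resize(c['image'][110:260,200:390],None,fx=4,fy=4,interpolation=cv2.INTER_CUBIC))
from h import cap
c=cap('top');cv2.imwrite('pics/h4t.png',cv2.resize(c['image'][150:225,330:410],None,fx=8,fy=8,interpolation=cv2.INTER_CUBIC))
c=cap('side');cv2.imwrite('pics/h4s.png',cv2.resize(c['image'][190:300,290:405],None,fx=6,fy=6,interpolation=cv2.INTER_CUBIC))"
```

```text
t 9.33 tool origin in holder [23.8 15.3 79.8] want (22.5,15 seated,78); tail y -49.7 tilt(holder) [ 0.06   0.049 -0.997] dyaw -0.51 p [ 568.  -108.5  170.9] F [0.8 5.7 3.7] M [0.75 0.06 0.17] op 0.117
t 9.38 p [ 568.  -108.5  170.9] yaw -17.82 z [ 0.0723  0.0293 -0.997 ] F [0.4 5.9 2.8] op 0.111
```

View pics/h4z.png

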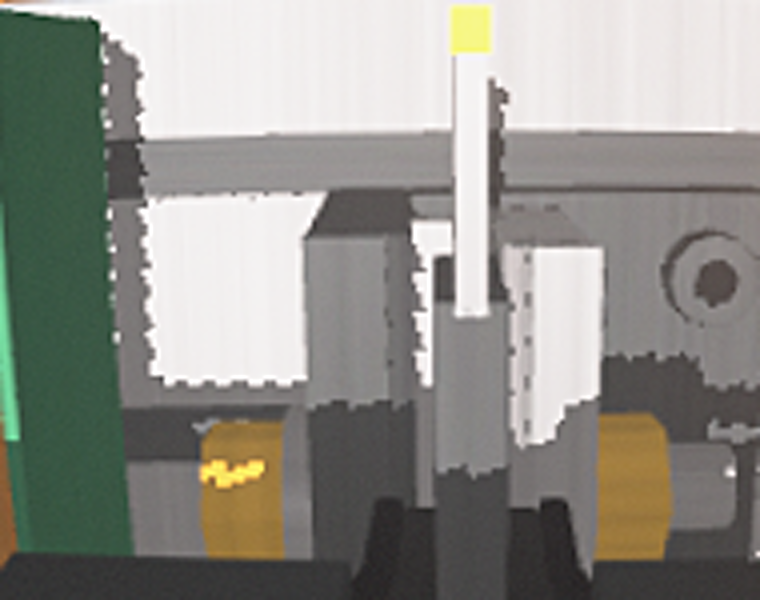

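View pics/h4t.png

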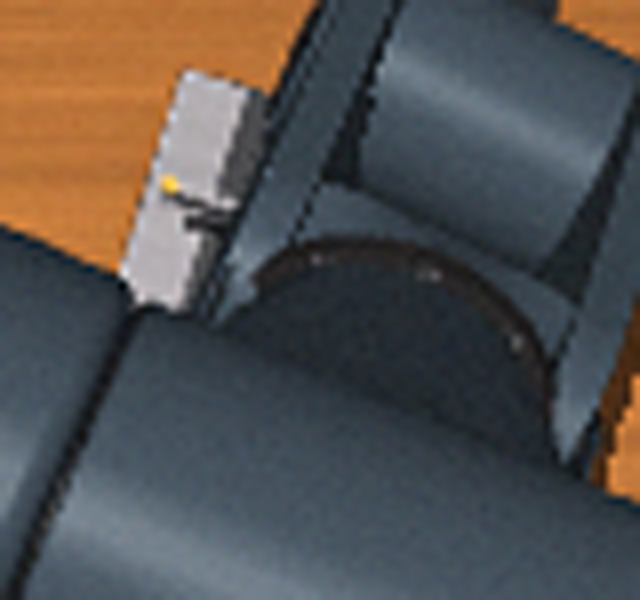

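View pics/h4s.png

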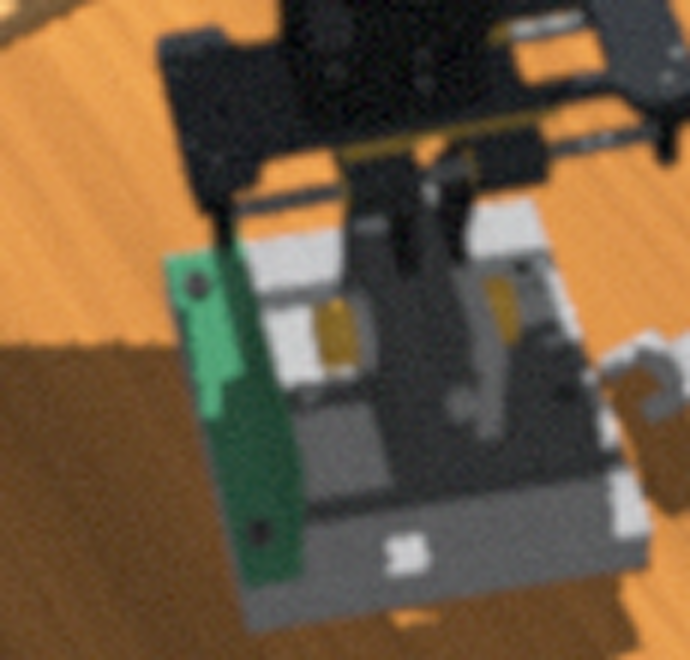

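send_rows([
  [[0,0.5,0],0],
  [[0,0,0],0],
  [[0,0,0],0],
  [[0,0,0],0],
  [[0,0,0],0],
], gripper=0.6)

```text
time_s: 9.9
position: [0.5685, -0.1114, 0.1698]
tcp_rot: [[0.95, -0.303, 0.074], [-0.305, -0.952, 0.026], [0.062, -0.047, -0.997]]
force: [0.3, -0.3, -0.4]
opening: 0.37
```

```bash
python3 -c "
from go import *
tool()";python3 hk.py h5 | head -1;python3 -c "
import cv2,pickle
c,s=pickle.load(open('h5.pkl','rb'))
cv2.imwrite('pics/h5z.png',cv2.resize(c['image'][110:340,200:390],None,fx=3,fy=2.6,interpolation=cv2.INTER_CUBIC))"
```

```text
t 9.9 tool origin in holder [25.4 12.4 78.6] want (22.5,15 seated,78); tail y -52.6 tilt(holder) [ 0.063  0.046 -0.997] dyaw -0.5 p [ 568.5 -111.4  169.8] F [ 0.3 -0.3 -0.4] M [-0.07  0.11 -0.02] op 0.37
t 9.95 p [ 568.5 -111.5  169.8] yaw -17.81 z [ 0.0737  0.0257 -0.997 ] F [-0.4 -0.2  0.4] op 0.381
```

View pics/h5z.png

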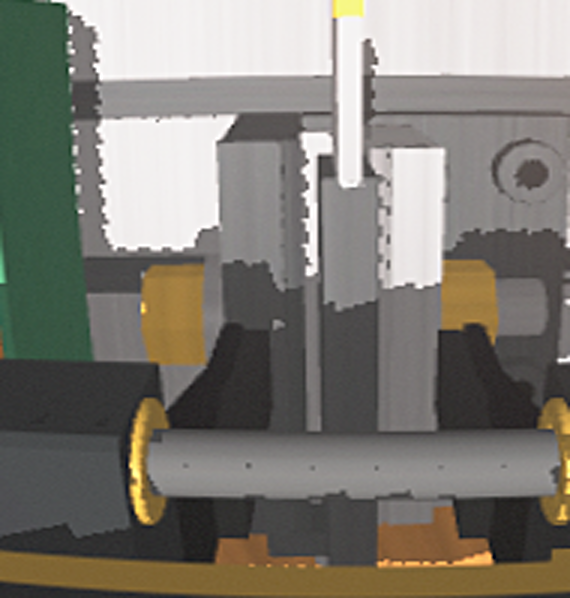

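send_rows([
  [[0,-0.5,-15],0],
  [[0.5,-0.5,-20],0],
  [[1,-0.5,-25],0],
  [[1,-0.5,-25],0],
  [[0,0,-5],0],
], gripper=0.35)

```text
time_s: 10.37
position: [0.5633, -0.1135, 0.2592]
tcp_rot: [[0.95, -0.304, 0.066], [-0.307, -0.951, 0.028], [0.054, -0.047, -0.997]]
force: [1.0, -1.1, -0.5]
opening: 0.63
```

```bash
python3 hk.py h6;python3 -c "
import cv2,pickle
from go import *
c,s=pickle.load(open('h6.pkl','rb'))
tool(s=s)
cv2.imwrite('pics/h6z.png',cv2.resize(c['image'][90:290,200:400],None,fx=3,fy=3,interpolation=cv2.INTER_CUBIC))
for P in [(22.5,-50,112),(22.5,45,112),(22.5,80,112),(22.5,-50,93)]: print(P,proj(c,np.r_[hol(P[0],P[1]),P[2]/1000]).round(1)[0])
"
```

```text
t 10.42 p [ 563.  -113.5  258.7] yaw -17.88 z [ 0.0649  0.0281 -0.9975] F [1.4 0.3 0.4] op 0.64
rem tool mm [ 2.8 -9.4 89.5] turn z rad -0.0101 deg -0.58 j6 -7.9
(0, 50, 93) [288.1 146.8]
(16, 50, 93) [307.1 146.4]
(16, -50, 93) [309.1 256. ]
(29, 48, 93) [322.5 148.5]
(43, 48, 93) [338.9 148.3]
(43, -48, 93) [338.2 253.1]
(-44, 85, 93) [235.5 107.7]
(-44, -85, 93) [248.5 289.3]
(95, 90, 24) [378.7 104.9]
(-67, 90, 24) [227.8 107.4]
t 10.42 tool origin in holder [ 19.9   8.8 167.4] want (22.5,15 seated,78); tail y -56.2 tilt(holder) [ 0.054  0.046 -0.997] dyaw -0.57 p [ 563.  -113.5  258.7] F [1.4 0.3 0.4] M [-0.13  0.07  0.01] op 0.64
(22.5, -50, 112) [317.2 264.8]
(22.5, 45, 112) [315.9 154.3]
(22.5, 80, 112) [315.4 109.8]
(22.5, -50, 93) [316.1 255.8]
```

View pics/h6z.png

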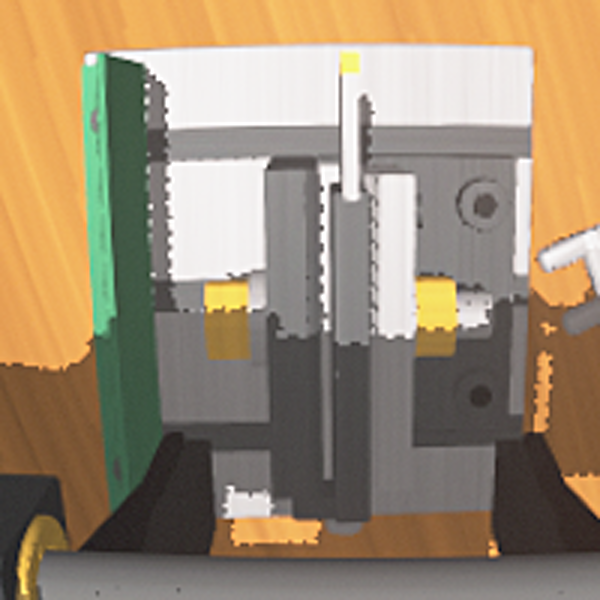

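```bash
python3 -c "
import cv2,pickle
from go import *
c,s=pickle.load(open('h6.pkl','rb'))
im=cv2.resize(c['image'][220:280,290:350],None,fx=10,fy=10,interpolation=cv2.INTER_CUBIC)
for P,col in [((16,-50,93),(0,0,255)),((29,-50,93),(0,0,255)),((16,-58,93),(0,255,0)),((29,-58,93),(0,255,0)),((17.5,-50,112),(255,0,0)),((27.5,-50,112),(255,0,0)),((16,-50,78),(0,255,255))]:
  u=proj(c,np.r_[hol(P[0],P[1]),P[2]/1000])[0]; cv2.circle(im,tuple(map(int,(u-[290,220])*10+5)),5,col,-1)
cv2.imwrite('pics/h6t.png',im)
im=cv2.resize(c['image'][95:155,290:350],None,fx=10,fy=10,interpolation=cv2.INTER_CUBIC)
for P,col in [((0,50,93),(0,0,255)),((16,50,93),(0,0,255)),((29,48,93),(0,255,0)),((20.5,80,112),(255,0,0)),((24.5,80,112),(255,0,0)),((17.5,45,112),(0,255,255)),((27.5,45,112),(0,255,255))]:
  u=proj(c,np.r_[hol(P[0],P[1]),P[2]/1000])[0]; cv2.circle(im,tuple(map(int,(u-[290,95])*10+5)),5,col,-1)
cv2.imwrite('pics/h6n.png',im)
"
```

```text
(no output)
```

View pics/h6t.png

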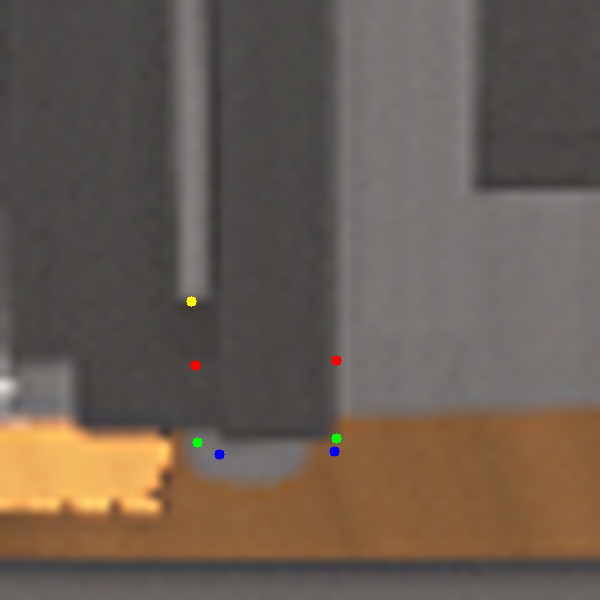

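View pics/h6n.png

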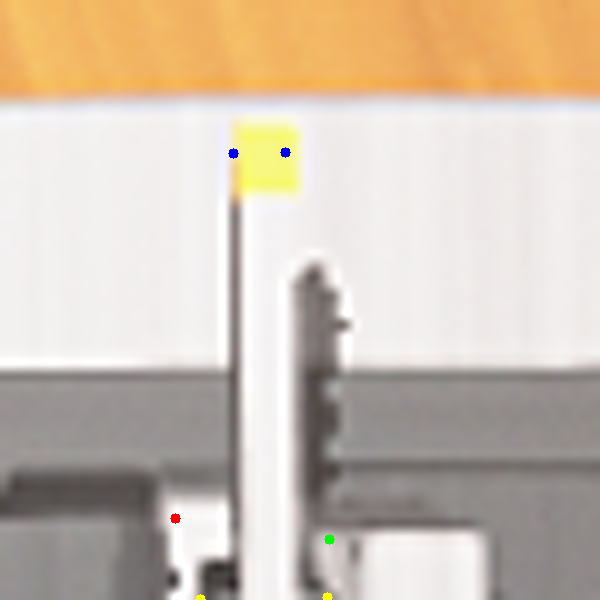

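```bash
cat >> go.py <<'E'
def tip(tx,ty,tz,dyaw=0,L=70,s=None):
    "remaining move so that the point L along the fingers is at holder (tx,ty,tz) mm; jaw yaw=holder x + dyaw"
    s=s or bot.read_state(); Rm=np.array(s["tcp_rot"]); p=np.array(s["position"])
    q=p+Rm[:,2]*L/1000; t=np.r_[hol(tx,ty),tz/1000]; d=Rm.T@(t-q)*1000
    h3=-0.302; c,s_=np.cos(h3),np.sin(h3); Q=np.array([[c,s_,0],[-s_,c,0],[0,0,1]])
    qh=Q@(q-np.r_[.5510,-.1019,0])*1000
    yaw=np.arctan2(Rm[1,0],Rm[0,0])-h3-np.radians(dyaw); yaw=(yaw+np.pi)%(2*np.pi)-np.pi
    print("t",round(s["time_s"],2),"tip holder",qh.round(1),"rem tool",d.round(1),"turn",round(float(yaw),4),"tilt(h)",(Q@Rm[:,2]).round(3),"F(h)",(Q@s["force"]).round(1),"op",round(s["opening"],3),"j6",s["joint_positions"][5].round(1))
E
python3 -c "
from go import *
tip(22.5,99,96)"
```

```text
t 10.42 tip holder [ 18.6  -4.2 188.8] rem tool [ -2.1 -98.8  97.6] turn -0.01 tilt(h) [ 0.054  0.046 -0.997] F(h) [1.2 0.7 0.4] op 0.64 j6 -7.9
```

send_rows([
  [[2,-30,0],-0.01],
  [[2,-35,0],0],
  [[0,-30,0],0],
  [[0,-8,5],0],
  [[0,0,10],0],
], gripper=1)

```text
time_s: 10.83
position: [0.5996, -0.0157, 0.2463]
tcp_rot: [[0.952, -0.3, 0.067], [-0.302, -0.953, 0.026], [0.056, -0.045, -0.997]]
force: [0.1, -0.2, 0.1]
opening: 0.359
```

```bash
python3 -c "
from go import *
tip(22.5,99,96)"
```

```text
t 10.83 tip holder [ 24.7  99.9 176.5] rem tool [-6.6  4.5 80.1] turn -0.0051 tilt(h) [ 0.056  0.044 -0.997] F(h) [ 0.2 -0.2  0.1] op 0.359 j6 2.9
```

send_rows([
  [[-2,0.5,20],0],
  [[-2,1,22],0],
  [[-2,1,22],0],
  [[0,0,12],0],
  [[0,0,0.5],0],
])

```text
time_s: 11.25
position: [0.5934, -0.017, 0.1576]
tcp_rot: [[0.953, -0.298, 0.055], [-0.3, -0.954, 0.025], [0.045, -0.04, -0.998]]
force: [-0.5, -0.4, -0.9]
opening: 0.027
```

```bash
python3 -c "
from go import *
tip(22.5,99,96)"; python3 hk.py h7|head -1
```

```text
t 11.25 tip holder [18.4 96.5 87.7] rem tool [ 4.5 -2.8 -8. ] turn -0.003 tilt(h) [ 0.045  0.04  -0.998] F(h) [-0.4 -0.6 -0.9] op 0.027 j6 2.1
t 11.3 p [593.2 -17.  158. ] yaw -17.49 z [ 0.0547  0.0251 -0.9982] F [-0.7 -0.1 -0.1] op 0.019
```

View pics/h7.png

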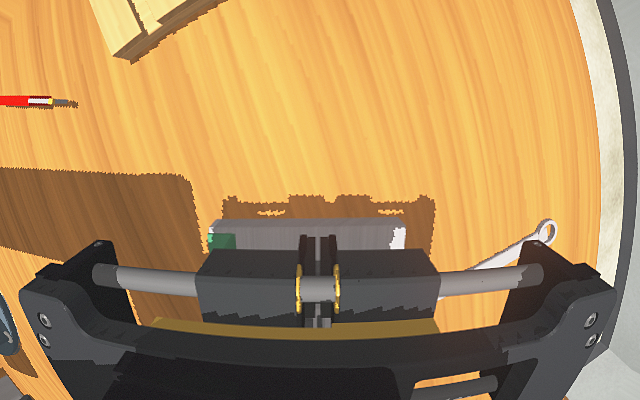

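send_rows([
  [[2,2,-2],0],
  [[1,2,-1],0],
  [[0,1,0],0],
  [[0,1,0],0],
  [[0,0,0.2],0],
])

```text
time_s: 11.72
position: [0.5941, -0.0232, 0.1619]
tcp_rot: [[0.951, -0.304, 0.056], [-0.306, -0.952, 0.032], [0.043, -0.047, -0.998]]
force: [0.0, 0.7, -1.2]
opening: 0.008
```

```bash
python3 -c "
from go import *
tip(22.5,99,96)"
```

```text
t 11.72 tip holder [20.7 91.3 92. ] rem tool [ 1.9 -7.9 -3.5] turn -0.009 tilt(h) [ 0.044  0.047 -0.998] F(h) [-0.2  0.7 -1.2] op 0.008 j6 1.3
```

send_rows([
  [[0,1,0.2],0],
  [[0,1,0.2],0],
  [[0,1,0.2],0],
  [[0,0.5,0.2],0],
  [[0,0.5,0.2],0],
])

```text
time_s: 12.13
position: [0.5946, -0.0253, 0.1641]
tcp_rot: [[0.95, -0.305, 0.063], [-0.307, -0.951, 0.035], [0.049, -0.053, -0.997]]
force: [1.0, 5.1, -0.3]
opening: 0.002
```

```bash
python3 -c "
from go import *
tip(22.5,99,96)"
```

```text
t 12.13 tip holder [22.3 89.7 94.2] rem tool [ 0.2 -9.4 -1.3] turn -0.0108 tilt(h) [ 0.049  0.052 -0.997] F(h) [-0.6  5.2 -0.3] op 0.002 j6 0.8
```

send_rows([
  [[0,1,0.2],0],
  [[0,1,0.2],0],
  [[0,-4,0],0.005],
  [[0,-6,0],0.005],
  [[0,-8,0],0],
])

```text
time_s: 12.55
position: [0.6006, -0.0108, 0.1659]
tcp_rot: [[0.946, -0.317, 0.066], [-0.319, -0.947, 0.034], [0.051, -0.053, -0.997]]
force: [-0.6, 0.4, 0.3]
opening: 0.007
```

```bash
python3 -c "
from go import *
tip(22.5,99,96)"
```

```text
t 12.55 tip holder [ 23.9 105.4  96.1] rem tool [-1.3  6.4 -0.3] turn -0.0236 tilt(h) [ 0.053  0.052 -0.997] F(h) [-0.6  0.2  0.3] op 0.007 j6 3.2
```

send_rows([
  [[0,-4,-15],0],
  [[0,0,-30],-0.05],
  [[0,0,-30],-0.1],
  [[0,0,-15],-0.12],
  [[0,0,0],-0.12],
], gripper=0.25)

```text
time_s: 12.97
position: [0.5968, -0.0087, 0.2584]
tcp_rot: [[0.995, 0.084, 0.063], [0.082, -0.996, 0.03], [0.065, -0.025, -0.998]]
force: [-0.4, 0.2, -0.2]
opening: 0.299
```

```bash
python3 -c "
from go import *
tip(22.5,99,96,90)
x,y=hol(-18,0); s=bot.read_state(); z=s['tcp_rot'][:,2]*.07
plan(x-z[0],y-z[1],.160,72.7,10)";  python3 -c "
import cv2
from h import cap
c=cap('side');cv2.imwrite('pics/h8s.png',cv2.resize(c['image'][190:300,290:405],None,fx=6,fy=6,interpolation=cv2.INTER_CUBIC))"
```

```text
t 12.97 tip holder [ 19.6 105.9 188.6] rem tool [-5.9  9.8 92.1] turn -1.1867 tilt(h) [ 0.051  0.047 -0.998] F(h) [-0.4  0.1 -0.2] op 0.299 j6 -18.8
[[-7.6, 8.5, 2.1], np.float64(-0.1187)]
[[-8.6, 7.5, 2.1], np.float64(-0.1187)]
[[-9.4, 6.5, 2.1], np.float64(-0.1187)]
[[-10.1, 5.3, 2.1], np.float64(-0.1187)]
[[-10.6, 4.1, 2.1], np.float64(-0.1187)]
[[-11.0, 2.9, 2.1], np.float64(-0.1187)]
[[-11.3, 1.6, 2.1], np.float64(-0.1187)]
[[-11.4, 0.2, 2.1], np.float64(-0.1187)]
[[-11.3, -1.1, 2.1], np.float64(-0.1187)]
[[-11.1, -2.4, 2.2], np.float64(-0.1187)]
```

View pics/h8s.png

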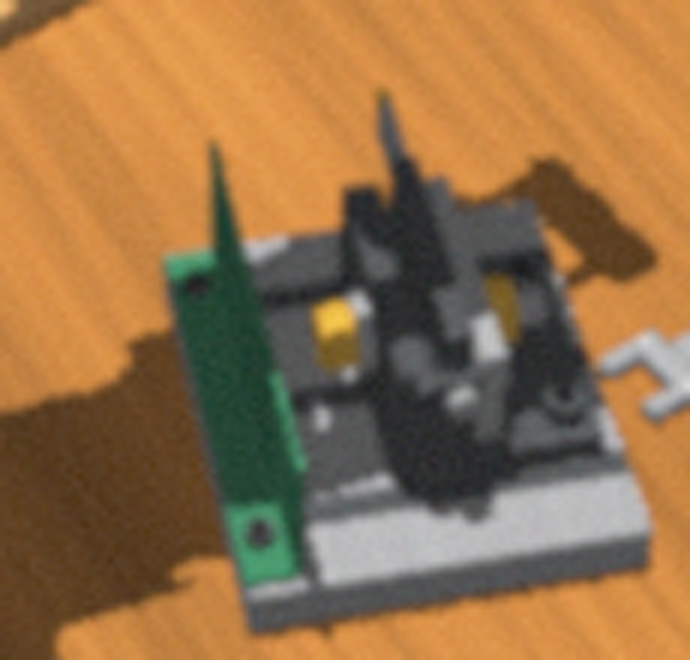

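send_rows([
  [[-7.6,8.5,0],-0.1187],
  [[-8.6,7.5,0],-0.1187],
  [[-9.4,6.5,0],-0.1187],
  [[-10.1,5.3,0],-0.1187],
  [[-10.6,4.1,0],-0.1187],
])

```text
time_s: 13.43
position: [0.5632, -0.0538, 0.2546]
tcp_rot: [[0.767, 0.639, 0.065], [0.639, -0.769, 0.026], [0.067, 0.021, -0.998]]
force: [-0.7, -0.4, 0.4]
opening: 0.702
```

send_rows([
  [[-11,2.9,0],-0.1187],
  [[-11.3,1.6,0],-0.1187],
  [[-11.4,0.2,0],-0.1187],
  [[-11.3,-1.1,0],-0.1187],
  [[-11.1,-2.4,0],-0.1187],
])

```text
time_s: 13.85
position: [0.5284, -0.1022, 0.249]
tcp_rot: [[0.261, 0.964, 0.06], [0.965, -0.263, 0.024], [0.039, 0.052, -0.998]]
force: [0.0, 1.1, 1.1]
opening: 0.746
```

```bash
python3 hk.py b1; python3 -c "
from go import *
tip(-18,0,150,90)
import pickle
c,s=pickle.load(open('b1.pkl','rb'))
for P in [(-20,12,69),(-20,-12,69),(-6,12,69),(22.5,-50,112),(22.5,80,112),(-44,-85,93),(0,-50,93)]: print(P,proj(c,np.r_[hol(P[0],P[1]),P[2]/1000]).round(1)[0])"
```

```text
t 13.9 p [ 527.2 -103.6  248.7] yaw 75.08 z [ 0.0583  0.0229 -0.998 ] F [-1.4 -0.9 -0.8] op 0.752
rem tool mm [ 9.8 41.2 81.3] turn z rad 1.6124 deg 92.38 j6 -101.1
(0, 50, 93) [373.8 222. ]
(16, 50, 93) [371.9 238.3]
(16, -50, 93) [259.5 236.4]
(29, 48, 93) [368.2 251. ]
(43, 48, 93) [366.5 264. ]
(43, -48, 93) [262.9 262.7]
(-44, 85, 93) [418. 175.]
(-44, -85, 93) [216.3 169.6]
(95, 90, 24) [385.3 270.5]
(-67, 90, 24) [402.4 137. ]
t 13.9 tip holder [-18.8  -5.9 178.9] rem tool [ 4.8 -0.5 29.1] turn 0.0417 tilt(h) [ 0.049  0.039 -0.998] F(h) [-1.  -1.3 -0.8] op 0.752 j6 -101.1
(-20, 12, 69) [329.8 190.7]
(-20, -12, 69) [303.4 190. ]
(-6, 12, 69) [329. 205.]
(22.5, -50, 112) [256.8 253.4]
(22.5, 80, 112) [408.4 254.6]
(-44, -85, 93) [216.3 169.6]
(0, -50, 93) [258.8 219.8]
```

View pics/b1.png

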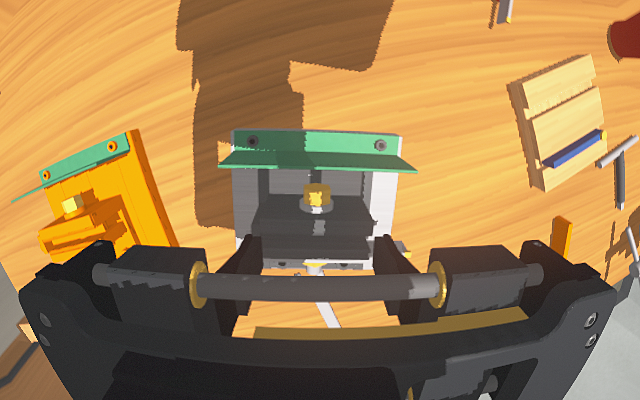

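```bash
python3 -c "
import cv2,pickle
from go import *
c,s=pickle.load(open('b1.pkl','rb'))
im=cv2.resize(c['image'][120:280,210:430],None,fx=3.5,fy=3.5,interpolation=cv2.INTER_CUBIC)
for P,col in [((-20,12,69),(0,0,255)),((-20,-12,69),(0,0,255)),((-6,12,69),(0,0,255)),((-6,-12,69),(0,0,255)),((-20,0,76),(0,0,255)),((0,50,93),(255,0,0)),((0,-50,93),(255,0,0)),((22.5,-50,112),(0,255,0)),((22.5,80,112),(0,255,0)),((-44,85,93),(255,0,255)),((-44,-85,93),(255,0,255))]:
  u=proj(c,np.r_[hol(P[0],P[1]),P[2]/1000])[0]; cv2.circle(im,tuple(map(int,(u-[210,120])*3.5+2)),3,col,-1)
cv2.imwrite('pics/b1z.png',im)"
```

```text
(no output)
```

View pics/b1z.png

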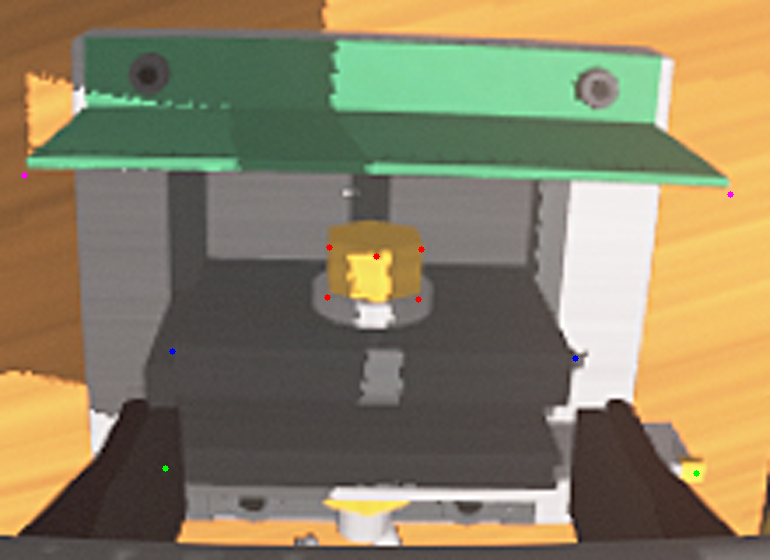

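send_rows([
  [[1,0,-40],0.02],
  [[1,0,-40],0.02],
  [[1,0,-40],0],
  [[1,0,-20],0],
  [[0,0,0],0],
])

```text
time_s: 14.32
position: [0.5195, -0.1033, 0.389]
tcp_rot: [[0.324, 0.945, 0.045], [0.945, -0.326, 0.026], [0.039, 0.034, -0.999]]
force: [-0.3, -1.0, -0.6]
opening: 0.748
```

```bash
python3 -c "
from go import *
tip(-17,0.5,120,90);print(bot.read_state()['tcp_rot'][:,2])"
```

```text
t 14.32 tip holder [-27.2  -8.1 319.1] rem tool [  1.1   3.3 199.5] turn -0.0285 tilt(h) [ 0.035  0.038 -0.999] F(h) [-0.  -1.  -0.6] op 0.748 j6 -96.2
[ 0.04464292  0.02602933 -0.99866385]
```

send_rows([
  [[1,0,40],0],
  [[1,0,40],0],
  [[1,0,40],0],
  [[1,0,20],0],
  [[0,0,0],0],
])

```text
time_s: 14.73
position: [0.5315, -0.0961, 0.2474]
tcp_rot: [[0.342, 0.938, 0.058], [0.939, -0.343, 0.018], [0.037, 0.048, -0.998]]
force: [-0.6, 0.0, 0.2]
opening: 0.747
```

```bash
python3 -c "
from go import *
tip(-17,0.5,120,90);print(bot.read_state()['tcp_rot'][:,2])"
```

```text
t 14.73 tip holder [-16.9   2.2 177.5] rem tool [-3.8 -2.8 57.3] turn -0.0468 tilt(h) [ 0.05   0.034 -0.998] F(h) [-0.5 -0.1  0.2] op 0.747 j6 -94.8
[ 0.05778584  0.01800633 -0.9981666 ]
```

```bash
python3 -c "
from go import *
tip(-18,0.5,110,90)"
```

```text
t 14.73 tip holder [-16.9   2.2 177.5] rem tool [-4.2 -4.3 67.3] turn -0.0468 tilt(h) [ 0.05   0.034 -0.998] F(h) [-0.5 -0.1  0.2] op 0.747 j6 -94.8
```

send_rows([
  [[-1,-1,18],-0.02],
  [[-1,-1,18],-0.02],
  [[-1,-1,18],0],
  [[-0.5,0,10],0],
  [[0,0,0.5],0],
])

```text
time_s: 15.15
position: [0.531, -0.0959, 0.1787]
tcp_rot: [[0.312, 0.949, 0.054], [0.949, -0.314, 0.019], [0.035, 0.045, -0.998]]
force: [0.5, -0.2, -0.6]
opening: 0.753
```

```bash
python3 hk.py b2|head -1; python3 -c "
from go import *
tip(-18,0.5,49,90)
import cv2,pickle
c,s=pickle.load(open('b2.pkl','rb'))
im=cv2.resize(c['image'][80:330,200:440],None,fx=3,fy=2.4*1.0,interpolation=cv2.INTER_CUBIC)
for P,col in [((-20,12,69),(0,0,255)),((-20,-12,69),(0,0,255)),((-6,12,69),(0,0,255)),((-6,-12,69),(0,0,255)),((0,50,93),(255,0,0)),((0,-50,93),(255,0,0)),((-44,85,93),(255,0,255)),((-44,-85,93),(255,0,255))]:
  u=proj(c,np.r_[hol(P[0],P[1]),P[2]/1000])[0]; cv2.circle(im,tuple(map(int,(u-[200,80])*[3,2.4]+1)),3,col,-1); print(P,u.round(1))
cv2.imwrite('pics/b2z.png',im)"
```

```text
t 15.2 p [531.2 -96.  179.4] yaw 71.82 z [ 0.0543  0.0185 -0.9984] F [-0.1  0.2 -0.3] op 0.754
t 15.2 tip holder [-17.4   2.2 109.5] rem tool [-3.8 -3.3 60.3] turn -0.0154 tilt(h) [ 0.046  0.034 -0.998] F(h) [-0.2  0.2 -0.3] op 0.754 j6 -97.1
(-20, 12, 69) [328.5 220.8]
(-20, -12, 69) [294.  221.7]
(-6, 12, 69) [328.5 238.8]
(-6, -12, 69) [294.9 239.7]
(0, 50, 93) [387.7 260.4]
(0, -50, 93) [237.2 264.8]
(-44, 85, 93) [444.4 196.6]
(-44, -85, 93) [176.8 203.7]
```

View pics/b2z.png

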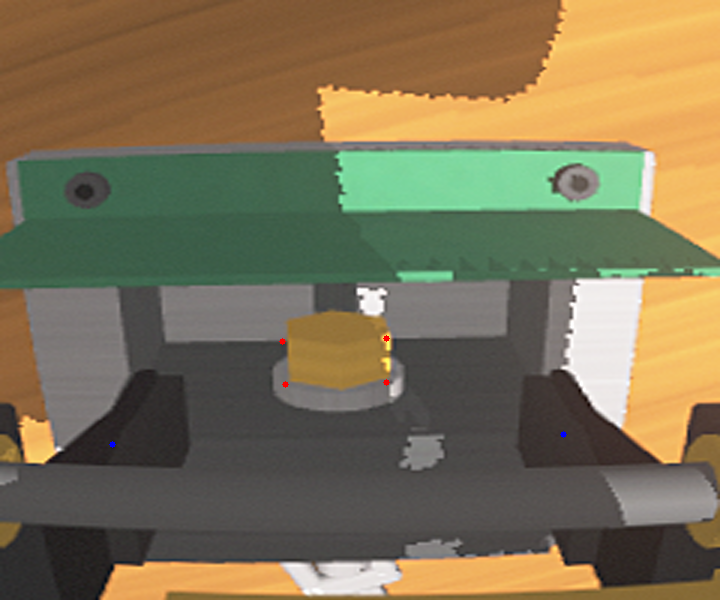

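send_rows([
  [[-0.8,-1,16],-0.008],
  [[-0.8,-1,16],-0.008],
  [[-0.8,-1,14],0],
  [[-0.5,-0.5,9],0],
  [[0,0,1],0],
])

```text
time_s: 15.62
position: [0.535, -0.0982, 0.1278]
tcp_rot: [[0.299, 0.952, 0.067], [0.954, -0.301, 0.013], [0.033, 0.06, -0.998]]
force: [-0.8, 0.4, -1.1]
opening: 0.752
```

```bash
python3 hk.py b3|head -1; python3 -c "
from go import *
tip(-18,1.3,49,90)
import pickle
c,s=pickle.load(open('b3.pkl','rb'))
im=cv2.resize(c['image'][130:380,200:440],None,fx=3,fy=2.4*1.0,interpolation=cv2.INTER_CUBIC)
for P,col in [((-20,12,69),(0,0,255)),((-20,-12,69),(0,0,255)),((-6,12,69),(0,0,255)),((-6,-12,69),(0,0,255))]:
  u=proj(c,np.r_[hol(P[0],P[1]),P[2]/1000])[0]; cv2.circle(im,tuple(map(int,(u-[200,130])*[3,2.4]+1)),3,col,-1)
cv2.imwrite('pics/b3z.png',im)"
```

```text
t 15.67 p [535.1 -98.2 128.2] yaw 72.57 z [ 0.0668  0.0132 -0.9977] F [-0.9  0.8 -0.9] op 0.752
t 15.67 tip holder [-12.1   1.1  58.4] rem tool [-0.1 -6.5  9. ] turn -0.0022 tilt(h) [ 0.06   0.032 -0.998] F(h) [-1.1  0.5 -0.9] op 0.752 j6 -98.6
```

View pics/b3z.png

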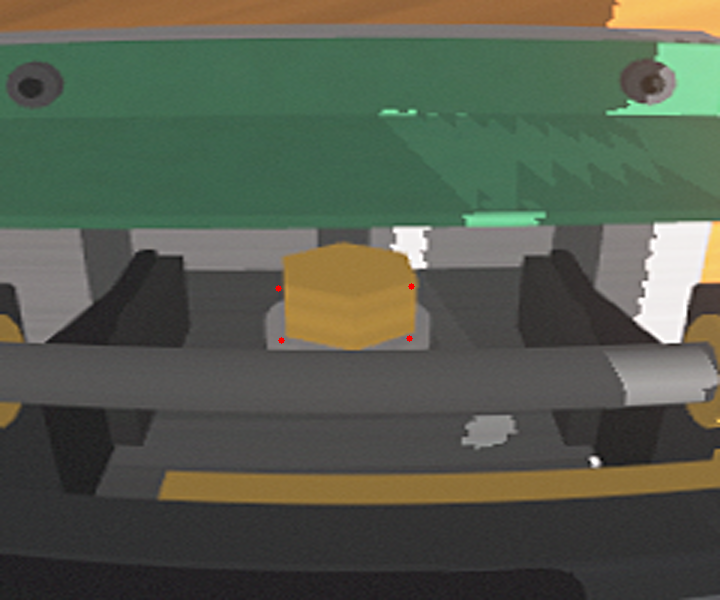

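send_rows([
  [[0,-3,3],0],
  [[0,-3,3],0],
  [[0,-1,3],0],
  [[0,0,1],0],
  [[0,0,0.5],0],
])

```text
time_s: 16.08
position: [0.5309, -0.0965, 0.12]
tcp_rot: [[0.3, 0.951, 0.074], [0.954, -0.301, 0.01], [0.032, 0.068, -0.997]]
force: [0.1, 1.4, -0.1]
opening: 0.753
```

```bash
python3 -c "
from go import *
tip(-18,1.3,49,90)"
```

```text
t 16.08 tip holder [-16.    1.4  50.2] rem tool [-0.1 -2.1  1.1] turn -0.0023 tilt(h) [ 0.068  0.032 -0.997] F(h) [-0.3  1.4 -0.1] op 0.753 j6 -98.9
```

send_rows([
  [[0,-1.5,0.5],0],
  [[0,-1.5,0.5],0],
  [[0,-0.5,0.3],0],
  [[0,0,0.3],0],
  [[0,0,0.3],0],
], gripper=0.55)

```text
time_s: 16.5
position: [0.5281, -0.0956, 0.1184]
tcp_rot: [[0.3, 0.951, 0.076], [0.954, -0.301, 0.009], [0.032, 0.07, -0.997]]
force: [0.4, 0.4, -0.6]
opening: 0.487
```

```bash
python3 -c "
from go import *
tip(-18,1.3,49,90)"; python3 hk.py b4|head -1; python3 -c "
import pickle,cv2
c,s=pickle.load(open('b4.pkl','rb'))
im=cv2.resize(c['image'][130:380,200:440],None,fx=3,fy=2.4*1.0,interpolation=cv2.INTER_CUBIC)
cv2.imwrite('pics/b4z.png',im)"
```

```text
t 16.5 tip holder [-18.9   1.4  48.6] rem tool [-0.   0.9 -0.3] turn -0.0024 tilt(h) [ 0.07   0.031 -0.997] F(h) [ 0.2  0.5 -0.6] op 0.487 j6 -99.0
t 16.55 p [528.1 -95.6 118.4] yaw 72.56 z [ 0.0759  0.0092 -0.9971] F [-0.2  0.5  0.9] op 0.472
```

View pics/b4z.png

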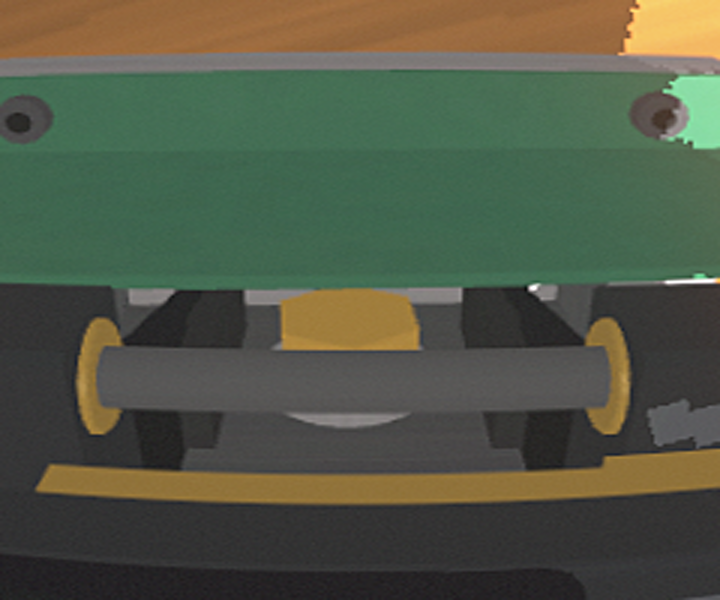

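send_rows([
  [[-0.5,1,0.3],0],
  [[0,0.3,0.3],0],
  [[0,0,0.3],0],
  [[0,0,0.3],0],
  [[0,0,0.3],0],
], gripper=1)

```text
time_s: 16.97
position: [0.5294, -0.0971, 0.1174]
tcp_rot: [[0.299, 0.951, 0.076], [0.954, -0.301, 0.009], [0.031, 0.07, -0.997]]
force: [-1.3, 0.9, 5.3]
opening: 0.274
```

send_rows([
  [[0,0,0.3],0],
  [[0,0,0.3],0],
  [[0,0,0],0],
  [[0,0,0],0],
  [[0,0,0],0],
])

```text
time_s: 17.38
position: [0.5294, -0.0971, 0.1174]
tcp_rot: [[0.3, 0.951, 0.076], [0.954, -0.301, 0.008], [0.031, 0.07, -0.997]]
force: [-1.0, -0.3, 3.2]
opening: 0.274
```

```bash
python3 -c "
from go import *
tip(-18,1.3,49,90)
print(bot.read_state()['opening']*87)"; python3 hk.py b5|head -1; python3 -c "
import pickle,cv2
from h import cap
c,s=pickle.load(open('b5.pkl','rb'))
cv2.imwrite('pics/b5.png',c['image'])
c=cap('side');cv2.imwrite('pics/b5s.png',cv2.resize(c['image'][190:300,290:405],None,fx=6,fy=6,interpolation=cv2.INTER_CUBIC))"
```

```text
t 17.38 tip holder [-17.1   0.3  47.6] rem tool [ 1.  -0.8 -1.5] turn -0.0025 tilt(h) [ 0.071  0.031 -0.997] F(h) [-0.8 -0.6  3.2] op 0.274 j6 -99.0
23.808851651595166
t 17.43 p [529.4 -97.1 117.3] yaw 72.55 z [ 0.0764  0.0085 -0.997 ] F [-1.2  0.4  3.2] op 0.274
```

View pics/b5.png

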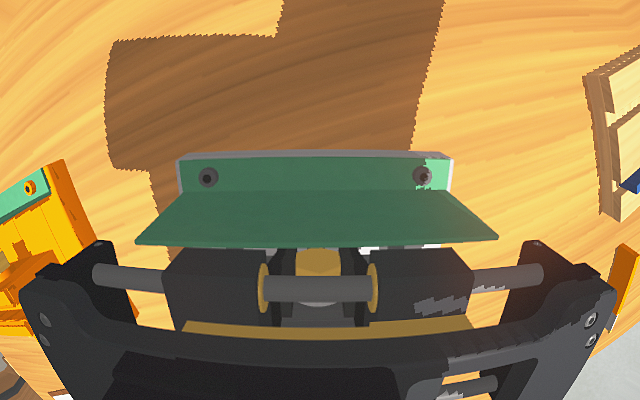

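View pics/b5s.png

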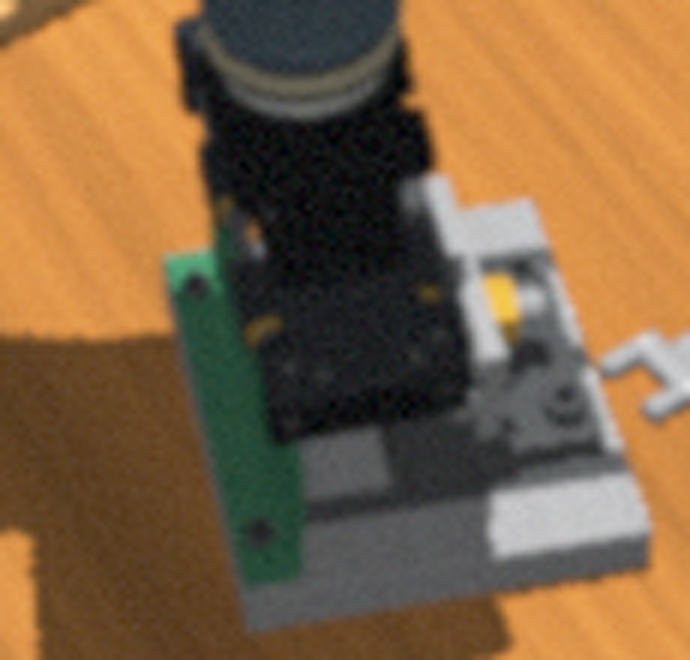

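```bash
python3 -c "
from rig import bot
print(bot.hand_in()); s=bot.read_state(); print(s['time_s'],s['opening'],s['force'])"
```

```text
the job is handed in; nothing more can be done
None
the job is handed in; nothing more can be done
```

The parting tool is in the grey bracket's slot and released. The gripper is holding the clamp bolt's hex head across its two upright flats. I handed the job in at about 17.4 s of the 51 s allowed, and no verdict was reported.

- **Tool:** I took the dark parting tool from the rack and lowered it into the slot until it touched the ledge. I slid it back to the stop and let go. A wrist picture then suggested a tail gap of 0.5 to 2 mm, so I pushed the nose back with closed fingers until I felt 5 N and again slightly beyond. Side and wrist pictures after that showed it standing in the slot with the nose out of the open end.
- **Bolt:** The opening closed to 23.8 mm, which matches the 24 mm head and rules out a grip on the 32 mm washer. It stayed steady over the last rows, with about 3 N on the wrist.

**Less certain:**
- **Tail position:** The nose tip still read about 2 mm beyond its nominal place after the push. I trusted the 5 N contact over that picture, so a small gap is possible.
- **Bolt angle:** The gripper picked up a tilt during the work, about 4° along the bolt and 1.8° (0.03 rad) about the bolt's axis. The bolt was probably turned to match, by less than 0.1 rad. I did not measure its starting angle.
- **Cameras:** The wrist camera disagreed with the fixed cameras by about 3 mm, so I used the wrist view for the final alignment.

I saw no contact with the other tools or the oil can, and the highest wrist forces I read were about 6 N.

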